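# Make up the throwing kit and the decorating kit for a pottery class

## Task

Make up the two kits for the pottery class. In the red tray goes the throwing kit: the needle tool and the loop tool lying flat on the floor of the long compartment, one beside the other, and the wooden rib lying flat in the short compartment; in the green tray goes the decorating kit: the brush lying flat in the long compartment and the blue-lidded jar standing upright in the short one. Set each thing down without dropping it, keep the jar upright throughout, and leave the brown-lidded jar where it stands.

Things in the scene. Friction and masses are not known exactly. Their poses are not given: they have to be found in the camera images.
- needle_tool_center (a point): Needle tool: black handle with a thin bare steel needle at the end. Loose, 140 mm long. Site: middle of its length, on the handle, 6.5 mm above what it lies on; x axis along it towards the working end, z up. Grip the handle (13 mm wide and high, from 70 mm behind the point to 30 mm ahead). Facetted, does not roll. Needle 3 mm thick. About 30 g.
- loop_tool_center (a point): Loop (turning) tool: brown wooden handle, brass ferrule and a flat steel wire loop 35 mm wide at the end. Loose, 140 mm long. Site: middle of its length, on the handle, 6.5 mm above what it lies on; x axis along it towards the working end, z up. Grip the handle (13 mm wide and high, from 70 mm behind the point to 30 mm ahead). Facetted, does not roll. About 40 g.
- brush_center (a point): Decorating brush: blue handle, copper ferrule and stiff white tip. Loose, 140 mm long. Site: middle of its length, on the handle, 6.5 mm above what it lies on; x axis along it towards the working end, z up. Grip the handle (13 mm wide and high, from 70 mm behind the point to 30 mm ahead). Facetted, does not roll. About 30 g.
- rib_center (a point): Throwing rib: a flat dark brown wooden plate 90 mm long (its x axis), 40 mm wide (its y axis), 10 mm thick, one end round, with a dark hole mark. Site at the middle, 5 mm above whatever it lies on. Loose, about 40 g. Grip it across its 40 mm width.
- blue_jar_center (a point): Jar of slip with a BLUE lid and blue band, white plastic, round, 56 mm in diameter and 74 mm tall, closed. Site at its centre, 37 mm above its foot, z up. Loose, about 200 g. Grip it across the diameter.
- brown_jar_center (a point): Jar of the same make and size (56 mm diameter, 74 mm tall, point 37 mm above its foot) with a BROWN lid and brown band. It stands among the stock and stays where it is.
- red_tray: Red kit tray, fixed, empty, 286 mm long (x) by 176 wide (y). Origin: centre of its underside, on the table; z up. Heights above it: floor 4, outer walls (5 thick) 26, crosswise divider (6 thick, at x=+35) 18. LONG compartment x=-138 to +32 mm (centre -53), SHORT one x=+38 to +138 (centre +88); both 166 wide, centred on y=0. For the throwing kit.
- green_tray: Green kit tray, fixed, empty, 286 mm long (x) by 176 wide (y). Origin: centre of its underside, on the table; z up. Heights above it: floor 4, outer walls (5 thick) 26, crosswise divider (6 thick, at x=+35) 18. LONG compartment x=-138 to +32 mm (centre -53), SHORT one x=+38 to +138 (centre +88); both 166 wide, centred on y=0. For the decorating kit.
Things that resemble listed ones, but are neither listed nor needed, are in the scene too. There is more than one size of the part that bears rib_center; the job needs the larger. Leave any pink look-alike of the part that bears needle_tool_center alone.

How it is judged:
At the end, for the whole second after the job is handed in: Each of the five things has its centre inside its own compartment, within 4 mm of its resting height on the floor, tools and rib level within 4.5 degrees, jar upright within 6, all released and at rest; brown-lidded jar within 30 mm of its place (x of needle_tool_center in the frame of red_tray between -0.138 and 0.032 m and y of needle_tool_center in the frame of red_tray between -0.083 and 0.083 m and z of needle_tool_center in the frame of red_tray between 0 and 0.0145 m and linear speed of each of needle_tool, loop_tool, brush, rib, blue_jar below 0.02 m/s and angular speed of each of needle_tool, loop_tool, brush, rib, blue_jar below 0.2 rad/s and contact force between the fingers and needle_tool below 0.1 N and angle between needle_tool_center's own x axis and vertical between 1.49 and 1.65 rad and x of loop_tool_center in the frame of red_tray between -0.138 and 0.032 m and y of loop_tool_center in the frame of red_tray between -0.083 and 0.083 m and z of loop_tool_center in the frame of red_tray between 0 and 0.0145 m and contact force between the fingers and loop_tool below 0.1 N and angle between loop_tool_center's own x axis and vertical between 1.49 and 1.65 rad and x of brush_center in the frame of green_tray between -0.138 and 0.032 m and y of brush_center in the frame of green_tray between -0.083 and 0.083 m and z of brush_center in the frame of green_tray between 0 and 0.0145 m and contact force between the fingers and brush below 0.1 N and angle between brush_center's own x axis and vertical between 1.49 and 1.65 rad and x of rib_center in the frame of red_tray between 0.038 and 0.138 m and y of rib_center in the frame of red_tray between -0.083 and 0.083 m and z of rib_center in the frame of red_tray between 0 and 0.013 m and contact force between the fingers and rib below 0.1 N and angle between rib_center's own x axis and vertical between 1.49 and 1.65 rad and x of blue_jar_center in the frame of green_tray between 0.038 and 0.138 m and y of blue_jar_center in the frame of green_tray between -0.083 and 0.083 m and z of blue_jar_center in the frame of green_tray between 0 and 0.045 m and contact force between the fingers and blue_jar below 0.1 N and angle between blue_jar_center's own z axis and vertical below 0.1 rad and distance of brown_jar_center from where it was at the start of the episode below 0.03 m); the robot touches nothing.
It fails at once if the blue-lidded jar is tipped over (more than 40 degrees) (angle between blue_jar_center's own z axis and vertical above 0.7 rad).
It fails at once if the brown-lidded jar is pushed more than 30 mm from its place (distance of brown_jar_center from where it was at the start of the episode above 0.03 m).
It fails at once if one of the five things is dropped or thrown (moves faster than 0.8 m/s, a fall of more than about 3 cm, out of the fingers) ((linear speed of needle_tool above 0.8 m/s and contact force between the fingers and needle_tool below 0.1 N) or (linear speed of loop_tool above 0.8 m/s and contact force between the fingers and loop_tool below 0.1 N) or (linear speed of brush above 0.8 m/s and contact force between the fingers and brush below 0.1 N) or (linear speed of rib above 0.8 m/s and contact force between the fingers and rib below 0.1 N) or (linear speed of blue_jar above 0.8 m/s and contact force between the fingers and blue_jar below 0.1 N)).
It also fails if it takes over 115 s, if anything falls off the work surface, if the arm or the gripper's body presses on something with over 40 N, if the wrist force passes 120 N, or if a joint passes its speed limit or range.

## Robot

A 7-joint arm with a two-finger parallel gripper is mounted at the origin on the work surface. World frame = base frame: x ahead of the robot, y to its left, z up, the work surface at z = 0. Lengths are in m, angles in rad, forces in N, time in s.
With the tool pointing down it reaches from about 0.425 to 1.025 m from the base axis. Payload 9.4 kg.
Tool frame: the origin (TCP) lies at the very end of the fingers, on their centre line; the grasp point (between the pads) lies 19 mm behind it (r.tcp_to_grasp is the distance from the TCP to the grasp point, in m); z points along the fingers, x is the direction in which the jaws open and shut, and the axes are right-handed (so a half turn about z gives the same grasp; the last joint's range is limited). The gripper opens to 85 mm and grips with 20 to 120 N. Pads are 22 mm wide; open, the fingers measure 114 mm over their backs; the gripper's body (76 mm by 85 mm) begins 54 mm behind the grasp point. The pads swing forward as they close: fully open they stand 13 mm farther back than shut.
Start: joints at [-1.384, 0.599, -0.003, 1.599, 0.002, 0.943, -0.08], TCP at [0.189, 0.7, 0.205] pointing down, gripper open.
Joint ranges: [-2.57, 2.57], [-0.35, 1.97], [-1.29, 1.29], [0.11, 2.56], [-1.05, 4.19], [0.11, 1.86], [-2.63, 2.63]. Speed limits (rad/s): [2.22, 2.22, 3.01, 3.01, 3.14, 3.14, 3.14].

## Interface

Orientations are given as [roll, pitch, yaw] about the fixed x, y, z axes, in that order (R = Rz(yaw) Ry(pitch) Rx(roll)).
In Python, from plant import r, optics gives the robot as it stands.
- The arm moves only by the tool step_arm, never from a script. Its argument "plan" is text: rows parted by semicolons, each of 7 numbers parted by spaces: the shift along the tool's x, y, z in cm, then the turn, a rotation vector about the tool's x, y, z in degrees, then the opening, from -1 (shut) to 1 (fully open), so that 0 is half open. A call has 1 to 10 rows; each row shifts and turns the pose as measured when the row begins, along the tool's axes as they then stand; what a row does not reach is not made up. A row lasts 1/10 s, in which the tool goes at most 50 mm and 8.59 degrees, less where a joint would pass 70% of its speed; a pose out of reach is approached as far as the arm can. A call with a gripper value outside its range is refused whole. The fingers move at their own pace and stop on an object; "newtons" is the grip in N (left out, the last holds). Time passes only in rows, so rows that do not move let the fingers close. It gives the time, the measured TCP pose, the force and the opening at its end, in the units of the state.
- r.get_obs(): the state, without advancing time (a new reading comes with each control period).
- optics.capture(name): name is "side" or "top"; returns (picture, depth): 384x512x3 uint8, red, green, blue; 384x512 float32, m along the optical axis (not along the pixel's ray), 0 where there is no reading.
- optics.calibration(name): a dict with "mtx" (3x3 intrinsics, pixels), "T" (4x4, takes a point from camera to world coordinates). Camera axes: x right, y up, looking along -z (the intrinsics and any distortion apply to the point x, -y, -z); pixel columns grow to the right and rows downward; lengths in m; the calibration is good to about 2 mm. A picture is of the moment at which its call begins. calibration takes no time and is no camera call.
- r.job_done(): hands the job in, once; it reports no verdict.
The state is a dict: "time_s": time; "q": joint angles; "qd": joint speeds; "joint_efforts": joint torques, N m; "tcp_pos": TCP position; "orientation": TCP orientation; "force": force on the tool from outside, world axes, zero at the start; "wrist_torque": the same for the moment, N m; "finger_gap": opening from 0.0 (shut) to 1.0 (fully open).
Only numpy, scipy, OpenCV 4.12 (cv2) and the standard library are available. Lean on these libraries where they do the work, as an engineer would, in place of code of your own. Each camera call takes 0.05 s, during which the arm holds its last target.

## Working session

There is one attempt and no reset: what is moved stays moved. The work goes in short steps, Python scripts to look and compute and a tool call to move; the robot and the scene stay as the last step left them, time stands still between calls to the robot, and variables do not carry over. Pictures are saved under pics/ and viewed, and the job is handed in when it is done.

Besides the shell and the picture viewer there is one more tool, called as name(argument=value, ...), one argument or row to a line, values as JSON. step_arm: Moves the arm, as the interface text tells. Its arguments: {"type":"object","properties":{"plan":{"type":"string"},"newtons":{"type":"number"}},"required":["plan"]}

```bash
ls; mkdir -p pics; python3 - <<'E'
from plant import r, optics
import cv2, numpy as np
print(r.get_obs(), r.tcp_to_grasp)
for n in ("top","side"):
    im,d=optics.capture(n)
    np.save(f"pics/{n}0.npy",d); cv2.imwrite(f"pics/{n}0.png",im[:,:,::-1])
    c=optics.calibration(n); print(n,c)
E
```

```text
pics
{'time_s': 0.0, 'q': array([-1.38370493,  0.60016353, -0.00254403,  1.60013939,  0.00182   ,
        0.9429118 , -0.07980519]), 'qd': array([ 1.05543666e-03, -2.27284984e-05, -2.62823545e-06, -6.59666542e-04,
       -1.24643596e-04, -9.26139137e-04, -1.51930239e-03]), 'joint_efforts': array([ 2.16537694e-03, -7.76444292e+01,  1.56565659e+00, -2.57996625e+01,
        1.22846491e-02,  9.00216401e-03, -4.47069931e-05]), 'tcp_pos': array([0.18892724, 0.69940719, 0.20438585]), 'orientation': array([3.14142930e+00, 1.61191568e-03, 1.30707054e+00]), 'force': array([ 0.00293953, -0.61186763,  0.37637863]), 'wrist_torque': array([ 0.06007199,  0.00171709, -0.01016515]), 'finger_gap': 0.9997277346256023} 0.0187
top {'mtx': array([[414.80167202,   0.        , 260.10817883],
       [  0.        , 414.80167202, 191.95869093],
       [  0.        ,   0.        ,   1.        ]]), 'T': array([[ 3.61348809e-03,  9.84336397e-01, -1.76263440e-01,
         3.12296945e-01],
       [-9.99897732e-01,  5.99559427e-03,  1.29837652e-02,
        -5.40646554e-04],
       [ 1.38371967e-02,  1.76198498e-01,  9.84257396e-01,
         1.04782610e+00],
       [ 0.00000000e+00,  0.00000000e+00,  0.00000000e+00,
         1.00000000e+00]])}
side {'mtx': array([[356.72200987,   0.        , 256.05242167],
       [  0.        , 356.72200987, 191.64684585],
       [  0.        ,   0.        ,   1.        ]]), 'T': array([[-0.99069085,  0.10853183, -0.08217347,  0.42149695],
       [-0.13610091, -0.80234409,  0.58113725,  0.50878127],
       [-0.00285951,  0.58691124,  0.80964623,  0.73583376],
       [ 0.        ,  0.        ,  0.        ,  1.        ]])}
```

View pics/top0.png

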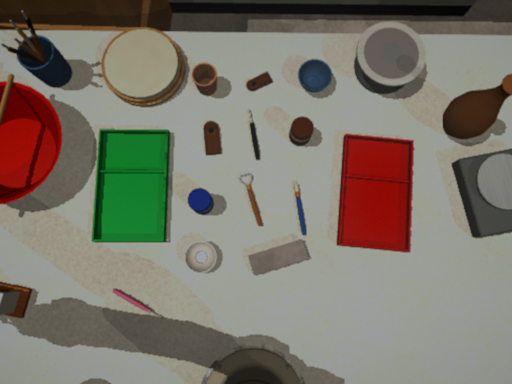

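View pics/side0.png

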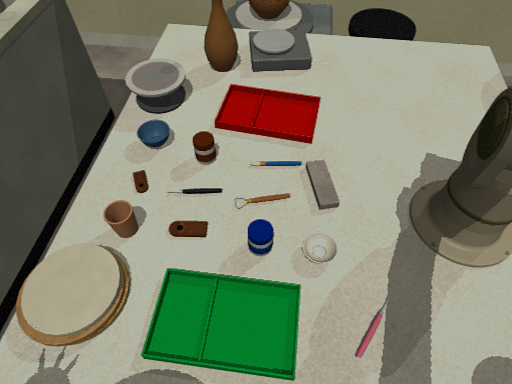

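The top view shows these candidates:
- **Rib:** large one at (212,137), small one at (260,81).
- **Needle tool:** black at (254,134), pink look-alike at (133,298).
- **Loop tool:** (251,199).
- **Brush:** (299,207).
- **Jars:** blue at (200,201), brown at (302,130). The white bowl at (202,257) is not a jar.
- **Trays:** green at (131,186), red at (376,192), with the short compartments towards +x.

Next, a close crop and measurements.

```bash
cat > h.py <<'E'
import numpy as np, cv2
from plant import r, optics
def ray(n,uv,z):
    c=optics.calibration(n);K,T=c["mtx"],c["T"]
    uv=np.atleast_2d(np.array(uv,float))
    d=np.c_[(uv[:,0]-K[0,2])/K[0,0],-(uv[:,1]-K[1,2])/K[1,1],-np.ones(len(uv))]@T[:3,:3].T
    o=T[:3,3]; s=(z-o[2])/d[:,2]
    return o+d*s[:,None]
def mask(hsv,lo,hi,box):
    m=cv2.inRange(hsv,np.array(lo),np.array(hi)); k=np.zeros_like(m)
    x0,y0,x1,y1=box; k[y0:y1,x0:x1]=m[y0:y1,x0:x1]; return k
def pca(p):
    c=p.mean(0); u,s,v=np.linalg.svd(p-c); 
    a=(p-c)@v[0]; b=(p-c)@v[1]
    return c,v[0],(a.min(),a.max()),(b.min(),b.max())
E
python3 - <<'E'
from h import *
im=cv2.imread("pics/top0.png"); 
cv2.imwrite("pics/crop0.png",cv2.resize(im[60:280,180:330],None,fx=2.7,fy=2.7,interpolation=cv2.INTER_CUBIC))
hsv=cv2.cvtColor(im,cv2.COLOR_BGR2HSV)
for nm,p in dict(needle=(255,145),loop=(254,210),brush=(302,215),rib=(212,135),blue=(200,200),brown=(302,128),table=(280,180),green=(130,210),red=(376,220),tip=(251,118),loopw=(247,178)).items(): print(nm,hsv[p[1],p[0]])
E
```

```text
needle [ 0  9 29]
loop [ 12 171 103]
brush [110 161  87]
rib [ 10 149  70]
blue [114 195 107]
brown [  7 160  67]
table [ 39  16 161]
green [ 67 217 129]
red [  1 243 144]
tip [ 34  14 131]
loopw [ 39  16 161]
```

View pics/crop0.png

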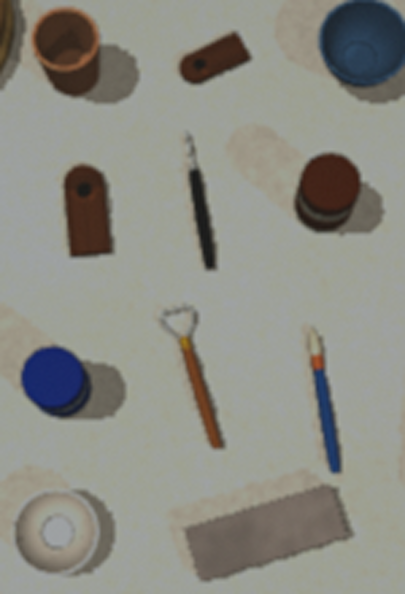

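The crop confirms the choices: the larger rib at top-view (212,137), the black needle tool, the loop tool with a brown handle, the blue brush, and the blue jar with the blue lid.

```bash
cat > meas.py <<'E'
from h import *
def tools(im):
    hsv=cv2.cvtColor(im,cv2.COLOR_BGR2HSV); res={}
    spec=dict(needle=((0,0,0),(180,120,60),(235,105,275,165)),
      loop=((5,110,40),(25,255,255),(235,165,275,235)),
      brush=((100,90,40),(125,255,255),(285,175,320,245)),
      rib=((0,90,20),(20,255,110),(197,115,230,160)))
    for k,(lo,hi,b) in spec.items():
        m=mask(hsv,lo,hi,b); m=cv2.morphologyEx(m,cv2.MORPH_CLOSE,np.ones((3,3)))
        n,l,st,_=cv2.connectedComponentsWithStats(m); i=1+st[1:,4].argmax()
        v,u=np.nonzero(l==i); P=ray("top",np.c_[u,v],0.01 if k=="rib" else 0.0065)[:,:2]
        c,a,ea,eb=pca(P)
        if a[0]<0: a,ea=-a,(-ea[1],-ea[0])
        tail=c+a*(ea[0]-0.001)
        print(k,"c",c.round(4),"len",round(ea[1]-ea[0],4),"wid",round(eb[1]-eb[0],4),"tail",tail.round(4),"center(tail+70)",(tail+.07*a).round(4),"ang",np.degrees(np.arctan2(a[1],a[0])).round(1),"mid",(c+a*(ea[0]+ea[1])/2).round(4))
E
python3 - <<'E'
from meas import *
im=cv2.imread("pics/top0.png"); tools(im)
hsv=cv2.cvtColor(im,cv2.COLOR_BGR2HSV)
d=np.load("pics/top0.npy")
for k,lo,hi,b in (("blue",(100,150,40),(125,255,255),(180,180,225,225)),):
    m=mask(hsv,lo,hi,b); v,u=np.nonzero(m); P=ray("top",np.c_[u,v],0.074)
    print(k,P.min(0),P.max(0),P.mean(0))
    cs,_=cv2.findContours(m,0,1); print(cv2.minEnclosingCircle(max(cs,key=cv2.contourArea)))
# depth based jar top
c=optics.calibration("top");K,T=c["mtx"],c["T"]
V,U=np.mgrid[0:384,0:512]
X=np.stack([(U-K[0,2])/K[0,0]*d,-(V-K[1,2])/K[1,1]*d,-d],-1)@T[:3,:3].T+T[:3,3]
for k,(x0,y0,x1,y1) in dict(blue=(180,180,225,225),brown=(285,110,320,150)).items():
    P=X[y0:y1,x0:x1].reshape(-1,3); P=P[P[:,2]>.066]; print(k,len(P),P[:,2].mean(),(P.min(0)+P.max(0))/2,P.max(0)-P.min(0))
P=X[150:160,270:290].reshape(-1,3); print("table z",P[:,2].mean())
for k,lo,hi,b in (("green",(55,120,40),(80,255,255),(80,115,185,255)),("red",(0,200,40),(5,255,255),(325,125,425,260))):
    m=mask(hsv,lo,hi,b)>0
    Q=X[m]; print(k,"floor z",np.percentile(Q[:,2],[5,50,95]))
    Q=Q[Q[:,2]>.021][:,:2]; rc=cv2.minAreaRect((Q*1000).astype(np.float32)); print(rc,len(Q))
    v,u=np.nonzero(m); R=ray("top",np.c_[u,v],.026)[:,:2]; print("ray",cv2.minAreaRect((R*1000).astype(np.float32)))
E
```

```text
needle c [0.6352 0.001 ] len 0.0965 wid 0.0103 tail [ 0.5868 -0.0071] center(tail+70) [0.6558 0.0044] ang 9.4 mid [0.6354 0.001 ]
loop c [0.4656 0.0017] len 0.1076 wid 0.0104 tail [ 0.4134 -0.0144] center(tail+70) [0.4802 0.0062] ang 17.1 mid [0.4657 0.0017]
brush c [ 0.4392 -0.1173] len 0.095 wid 0.01 tail [ 0.3912 -0.1245] center(tail+70) [ 0.4605 -0.1141] ang 8.5 mid [ 0.4392 -0.1173]
rib c [0.6392 0.1121] len 0.088 wid 0.038 tail [0.5978 0.1067] center(tail+70) [0.6672 0.1157] ang 7.4 mid [0.6424 0.1125]
blue [0.44247153 0.10533879 0.074     ] [0.49301298 0.15549997 0.074     ] [0.46726993 0.13079628 0.074     ]
((199.25, 199.75), 11.096270561218262)
blue 442 0.09442389983502396 [0.40419313 0.0788123  0.55709374] [0.18379238 0.15870589 0.98146471]
brown 400 0.0790076297380638 [ 0.49525921 -0.07178946  0.55695963] [0.36592452 0.14249762 0.98173294]
table z 0.0006977608936588553
green floor z [0.00190368 0.0054319  0.02637328]
((496.7475891113281, 196.12681579589844), (445.2778625488281, 304.18438720703125), 81.17430877685547) 782
ray ((513.2770385742188, 308.3760681152344), (283.05419921875, 178.4198760986328), 0.25425320863723755)
red floor z [0.00133714 0.00476047 0.02532753]
((472.51800537109375, -203.33201599121094), (375.2518005371094, 355.4809265136719), 84.86132049560547) 643
ray ((499.3753662109375, -304.9493713378906), (174.94468688964844, 282.2793273925781), 84.65388488769531)
```

```bash
cat >> h.py <<'E'
from scipy.spatial.transform import Rotation as Ro
def go(x,y,z,yaw):
    o=r.get_obs(); p=o["tcp_pos"]; R=Ro.from_euler("xyz",o["orientation"])
    G=Ro.from_euler("xyz",[np.pi,0,np.radians(yaw)])
    print("pos",p.round(4),"yaw",np.degrees(o["orientation"][2]).round(1),"gap",round(o["finger_gap"],3),"t",o["time_s"],"q7",o["q"][6].round(2))
    D=np.array([x,y,z])-p
    print("shift cm now-axes",(R.inv().apply(D)*100).round(2),"target-axes",(G.inv().apply(D)*100).round(2),"rotvec deg",np.degrees((R.inv()*G).as_rotvec()).round(1))
E
python3 - <<'E'
from h import *
im=cv2.imread("pics/top0.png");hsv=cv2.cvtColor(im,cv2.COLOR_BGR2HSV)
d=np.load("pics/top0.npy")
c=optics.calibration("top");K,T=c["mtx"],c["T"]
V,U=np.mgrid[0:384,0:512]
X=np.stack([(U-K[0,2])/K[0,0]*d,-(V-K[1,2])/K[1,1]*d,-d],-1)@T[:3,:3].T+T[:3,3]
for k,(x0,y0,x1,y1) in dict(blue=(180,180,225,225),brown=(285,110,320,150)).items():
    P=X[y0:y1,x0:x1].reshape(-1,3); P=P[(P[:,2]>.066)&(P[:,2]<.085)]; print(k,len(P),P[:,2].mean(),np.median(P,0),(P.min(0)+P.max(0))/2,P.max(0)-P.min(0))
for k,lo,hi,b in (("green",(55,120,40),(80,255,255),(80,115,185,255)),("red",(0,200,40),(5,255,255),(325,125,425,260))):
    m=mask(hsv,lo,hi,b)>0
    Q=X[m]; Q=Q[(Q[:,2]>.021)&(Q[:,2]<.035)][:,:2]; print(k,cv2.minAreaRect((Q*1000).astype(np.float32)),len(Q))
    m2=cv2.erode(m.astype(np.uint8),np.ones((3,3)));m2=cv2.dilate(m2,np.ones((3,3)))
    cs,_=cv2.findContours(m2,0,1);cc=max(cs,key=cv2.contourArea)
    q=cv2.approxPolyDP(cv2.convexHull(cc),5,True)[:,0]; print(q.tolist(),ray("top",q,.026)[:,:2].round(3).tolist())
go(0.655,0.004,0.12,99.4)
E
```

```text
blue 433 0.07460722597076816 [0.46873595 0.13014097 0.07468536] [0.46914742 0.13057513 0.07307664] [0.0538838  0.05518023 0.01343051]
brown 398 0.07413919522433103 [ 0.64935513 -0.11627656  0.07420997] [ 0.65071666 -0.11612665  0.07250869] [0.05500961 0.05382325 0.01283106]
green ((514.98779296875, 309.72955322265625), (282.1551208496094, 177.8268585205078), 0.23592324554920197) 748
[[167, 130], [164, 240], [95, 241], [103, 130]] [[0.655, 0.225], [0.375, 0.22], [0.371, 0.388], [0.654, 0.388]]
red ((499.70843505859375, -306.382568359375), (175.2190399169922, 282.9902648925781), 84.5932388305664) 610
[[349, 138], [408, 144], [404, 250], [342, 244]] [[0.638, -0.242], [0.623, -0.394], [0.353, -0.368], [0.367, -0.216]]
pos [0.189  0.6995 0.2045] yaw 74.9 gap 1.005 t 0.1 q7 -0.08
shift cm now-axes [-54.98  63.12   8.54] target-axes [-76.22  34.62   8.45] rotvec deg [ -0.    0.1 -24.5]
```

```bash
python3 - <<'E'
from h import *
go(0.469,0.1305,0.20,74.9)
E
```

```text
pos [0.189  0.6995 0.2045] yaw 74.9 gap 1.005 t 0.1 q7 -0.08
shift cm now-axes [-47.63  41.87   0.52] target-axes [-47.64  41.86   0.45] rotvec deg [ 0.   0.1 -0. ]
```

step_arm(
  plan="-3.7 3.25 0 0 0 0 1;-3.7 3.25 0 0 0 0 1;-3.7 3.25 0 0 0 0 1;-3.7 3.25 0 0 0 0 1;-3.7 3.25 0 0 0 0 1;-3.7 3.25 0 0 0 0 1;-3.7 3.25 0 0 0 0 1;-3.7 3.25 0 0 0 0 1;-3.7 3.25 0 0 0 0 1;-3.7 3.25 0 0 0 0 1",
  newtons=40,
)

```text
time_s: 1.1
tcp_pos: [0.4049, 0.2546, 0.2002]
orientation: [-3.138, 0.004, 1.319]
force: [0.7, 0.8, 0.4]
finger_gap: 0.998
```

```bash
python3 - <<'E'
from h import *
go(0.469,0.1305,0.20,74.9); print(r.get_obs()["orientation"])
E
```

```text
pos [0.4049 0.2546 0.2002] yaw 75.6 gap 0.998 t 1.1 q7 0.65
shift cm now-axes [-10.43   9.29   0.03] target-axes [-10.31   9.42   0.02] rotvec deg [-0.2  0.2  0.7]
[-3.13826422  0.00369879  1.31939434]
```

step_arm(
  plan="-3.5 3.1 0 0 0 0 1;-3.5 3.1 0 0 0 0 1;-2.5 2.2 0 0 0 0 1;-0.9 0.9 2 0 0 0 1;0 0 4 0 0 0 1;0 0 2 0 0 0 1;0 0 1 0 0 0 1;0 0 0.5 0 0 0 1",
)

```text
time_s: 1.9
tcp_pos: [0.4747, 0.1158, 0.1035]
orientation: [3.14, 0.004, 1.306]
force: [-0.1, -0.3, -0.1]
finger_gap: 1.003
```

```bash
python3 - <<'E'
from h import *
go(0.469,0.1305,0.022,74.9); print(r.get_obs()["orientation"])
for n in ("top","side"):
    im,d=optics.capture(n); cv2.imwrite(f"pics/{n}1.png",im[:,:,::-1])
E
```

```text
pos [0.4747 0.1158 0.1035] yaw 74.8 gap 1.003 t 1.9 q7 0.98
shift cm now-axes [ 1.3  -0.94  8.15] target-axes [ 1.27 -0.93  8.15] rotvec deg [ 0.1  0.2 -0.1]
[3.14011842 0.00364529 1.30554059]
```

View pics/side1.png

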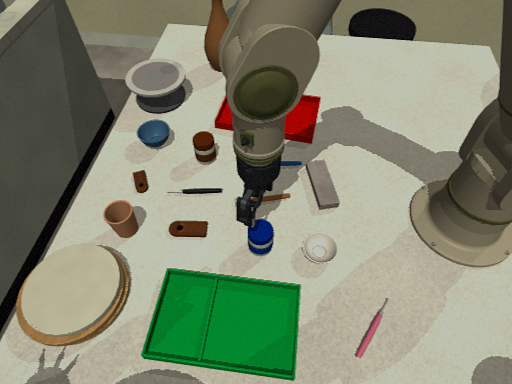

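The side view shows the gripper above and slightly past the blue jar at (260,237), because it overshot. I'll correct that and then go down.

step_arm(
  plan="1 -0.7 0 0 0 0 1;0.3 -0.2 0 0 0 0 1;0 0 0 0 0 0 1",
)

```text
time_s: 2.3
tcp_pos: [0.47, 0.1338, 0.1061]
orientation: [3.137, 0.001, 1.307]
force: [0.2, -1.1, -0.1]
finger_gap: 1.001
```

```bash
python3 - <<'E'
from h import *
go(0.469,0.1305,0.022,74.9)
E
```

```text
pos [0.47   0.1338 0.1061] yaw 74.9 gap 1.001 t 2.3 q7 0.95
shift cm now-axes [-0.33 -0.05  8.41] target-axes [-0.34 -0.01  8.41] rotvec deg [0.3 0.  0. ]
```

step_arm(
  plan="-0.2 0 1 0 0 0 1;-0.1 0 2 0 0 0 1;0 0 2 0 0 0 1;0 0 1.5 0 0 0 1;0 0 1 0 0 0 1;0 0 0.4 0 0 0 1;0 0 0 0 0 0 1",
)

```text
time_s: 3.0
tcp_pos: [0.471, 0.1313, 0.0244]
orientation: [3.133, -0.002, 1.309]
force: [-0.0, 0.2, 0.3]
finger_gap: 1.001
```

```bash
python3 - <<'E'
from h import *
go(0.469,0.1305,0.022,74.9)
E
```

```text
pos [0.471  0.1313 0.0244] yaw 75.0 gap 1.001 t 3.0 q7 0.96
shift cm now-axes [-0.13 -0.18  0.24] target-axes [-0.12 -0.17  0.24] rotvec deg [ 0.5 -0.1  0.1]
```

step_arm(
  plan="-0.1 -0.15 0.2 0.4 0 0 1;0 0 0 0 0 0 0.3;0 0 0 0 0 0 0;0 0 0 0 0 0 -0.3;0 0 0 0 0 0 -0.3;0 0 0 0 0 0 -0.3;0 0 0 0 0 0 -0.3",
  newtons=40,
)

```text
time_s: 3.7
tcp_pos: [0.4703, 0.1307, 0.0245]
orientation: [3.137, -0.004, 1.309]
force: [0.0, 0.6, -0.8]
finger_gap: 0.635
```

```bash
python3 - <<'E'
from h import *
go(0.603,0.31,0.10,75)
E
```

```text
pos [0.4703 0.1307 0.0245] yaw 75.0 gap 0.635 t 3.7 q7 0.96
shift cm now-axes [20.78  8.2  -7.43] target-axes [20.75  8.18 -7.55] rotvec deg [ 0.3 -0.2 -0. ]
```

step_arm(
  plan="0 0 -1.5 0 0 0 -0.3;0 0 -2.5 0 0 0 -0.3;1 0.4 -1.5 0 0 0 -0.3;2.5 1 -0.5 0 0 0 -0.3;3.5 1.4 0 0 0 0 -0.3;3.5 1.4 0 0 0 0 -0.3;3.5 1.4 0 0 0 0 -0.3;2.5 1 0 0 0 0 -0.3;1.5 0.6 0 0 0 0 -0.3;0.5 0.2 0 0 0 0 -0.3",
)

```text
time_s: 4.7
tcp_pos: [0.5903, 0.2941, 0.0861]
orientation: [-3.141, -0.001, 1.307]
force: [-0.5, 0.5, -2.3]
finger_gap: 0.636
```

```bash
python3 - <<'E'
from h import *
go(0.603,0.31,0.03,75)
E
```

```text
pos [0.5903 0.2941 0.0861] yaw 74.9 gap 0.636 t 4.7 q7 0.82
shift cm now-axes [1.86 0.81 5.61] target-axes [1.87 0.81 5.61] rotvec deg [-0.  -0.1 -0.1]
```

step_arm(
  plan="1.2 0.5 0 0 0 0 -0.3;0.5 0.2 0.5 0 0 0 -0.3;0 0 1 0 0 0 -0.3;0 0 1.5 0 0 0 -0.3;0 0 1 0 0 0 -0.3;0 0 0.3 0 0 0 -0.3;0 0 0.1 0 0 0 -0.3;0 0 0 0 0 0 -0.3",
)

```text
time_s: 5.5
tcp_pos: [0.5978, 0.3037, 0.0355]
orientation: [-3.137, 0.006, 1.304]
force: [0.2, -0.5, -1.5]
finger_gap: 0.636
```

```bash
python3 - <<'E'
from h import *
go(0.603,0.31,0.0288,75)
E
```

```text
pos [0.5978 0.3037 0.0355] yaw 74.7 gap 0.636 t 5.5 q7 0.81
shift cm now-axes [0.75 0.34 0.66] target-axes [0.74 0.34 0.67] rotvec deg [-0.3  0.3 -0.3]
```

step_arm(
  plan="0 0 0.3 -0.3 0.3 0 -0.3;0 0 0.25 0 0 0 -0.3;0 0 0.1 0 0 0 -0.3;0 0 0 0 0 0 -0.3",
)

```text
time_s: 5.9
tcp_pos: [0.5984, 0.3039, 0.0296]
orientation: [3.14, -0.001, 1.304]
force: [-0.0, 0.3, -1.2]
finger_gap: 0.633
```

step_arm(
  plan="0 0 0.1 0 0 0 -0.3;0 0 0 0 0 0 -0.3;0 0 0 0 0 0 0.5;0 0 0 0 0 0 0.9;0 0 0 0 0 0 0.9;0 0 0 0 0 0 0.9",
)

```text
time_s: 6.5
tcp_pos: [0.5993, 0.3045, 0.0297]
orientation: [3.138, -0.003, 1.304]
force: [-0.7, -0.7, -0.8]
finger_gap: 0.947
```

```bash
python3 - <<'E'
from h import *
go(0.4605,-0.114,0.12,98.5)
E
```

```text
pos [0.5993 0.3045 0.0297] yaw 74.7 gap 0.947 t 6.5 q7 0.81
shift cm now-axes [-44.    -2.34  -9.16] target-axes [-39.34 -19.91  -9.03] rotvec deg [  0.2  -0.1 -23.8]
```

step_arm(
  plan="0 0 -2 0 0 0 0.9;0 0 -4 0 0 0 0.9;0 0 -4 0 0 0 0.9;0 0 -1 0 0 -8 0.9;0 0 0 0 0 -8 0.9;0 0 0 0 0 -7 0.9;0 0 0 0 0 0 0.9",
)

```text
time_s: 7.2
tcp_pos: [0.599, 0.3045, 0.1449]
orientation: [3.136, -0.001, 1.72]
force: [0.8, 0.0, -1.0]
finger_gap: 0.952
```

```bash
python3 - <<'E'
from h import *
go(0.4605,-0.114,0.12,98.5)
for n in ("top","side"):
    im,d=optics.capture(n); cv2.imwrite(f"pics/{n}2.png",im[:,:,::-1])
E
```

```text
pos [0.599  0.3045 0.1449] yaw 98.6 gap 0.952 t 7.2 q7 1.13
shift cm now-axes [-39.32 -19.93   2.35] target-axes [-39.34 -19.88   2.49] rotvec deg [ 0.3 -0.   0.1]
```

View pics/side2.png

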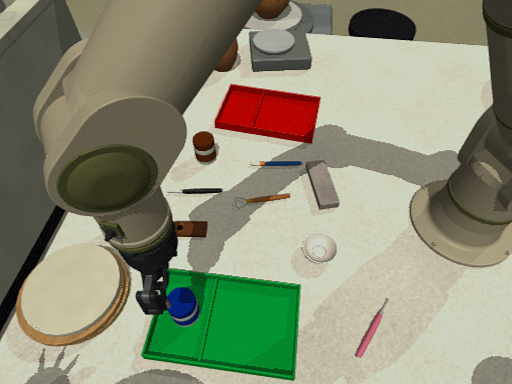

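The blue jar stands upright in the green short compartment, at side view (182,306). The brush is next.

step_arm(
  plan="-2 -1 0 0 0 0 0.9;-4 -2 0 0 0 0 0.5;-4.4 -2.2 0 0 0 0 0.2;-4.4 -2.2 0 0 0 0 0;-4.4 -2.2 0 0 0 0 0;-4.4 -2.2 0 0 0 0 0;-4.4 -2.2 0 0 0 0 0;-4 -2 0 0 0 0 0;-2.5 -1.3 0 0 0 0 0;-1 -0.5 0 0 0 0 0",
)

```text
time_s: 8.3
tcp_pos: [0.4632, -0.0773, 0.1392]
orientation: [3.14, -0.002, 1.683]
force: [0.3, 1.0, 0.1]
finger_gap: 0.501
```

```bash
python3 - <<'E'
from h import *
go(0.4605,-0.114,0.05,98.5)
E
```

```text
pos [ 0.4632 -0.0773  0.1392] yaw 96.4 gap 0.501 t 8.3 q7 1.67
shift cm now-axes [-3.64 -0.7   8.91] target-axes [-3.59 -0.81  8.92] rotvec deg [ 0.1 -0.1 -2.1]
```

step_arm(
  plan="-1.5 -0.3 1 0 0 -2 0;-1.5 -0.3 2 0 0 0 0;-0.6 -0.2 3 0 0 0 0;0 0 2 0 0 0 0;0 0 0.5 0 0 0 0;0 0 0 0 0 0 0;0 0 0 0 0 0 0",
)

```text
time_s: 9.0
tcp_pos: [0.4636, -0.1139, 0.0522]
orientation: [3.136, -0.002, 1.705]
force: [-0.3, -0.9, 0.1]
finger_gap: 0.497
```

```bash
python3 - <<'E'
from h import *
go(0.4605,-0.114,0.005,98.5)
im,d=optics.capture("side"); cv2.imwrite("pics/side3.png",cv2.resize(im[100:260,180:340,::-1],None,fx=3,fy=3))
E
```

```text
pos [ 0.4636 -0.1139  0.0522] yaw 97.7 gap 0.497 t 9.0 q7 1.73
shift cm now-axes [ 0.02 -0.34  4.72] target-axes [ 0.03 -0.31  4.72] rotvec deg [ 0.3 -0.1 -0.8]
```

View pics/side3.png

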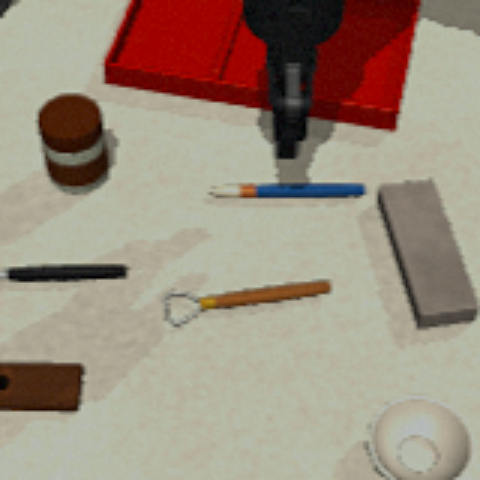

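The gripper is over the brush's middle, at crop (290,150) with the brush at (290,190). Going down and closing.

step_arm(
  plan="0 -0.2 1 0 0 -0.8 0;0 0 1.5 0 0 0 0;0 0 1.2 0 0 0 0;0 0 0.6 0 0 0 0;0 0 0.3 0 0 0 0;0 0 0 0 0 0 0",
  newtons=30,
)

```text
time_s: 9.65
tcp_pos: [0.4645, -0.1135, 0.007]
orientation: [3.128, 0.0, 1.723]
force: [0.3, -0.6, 0.5]
finger_gap: 0.499
```

```bash
python3 - <<'E'
from h import *
go(0.4605,-0.114,0.005,98.5); print(r.get_obs()["force"])
E
```

```text
pos [ 0.4645 -0.1135  0.007 ] yaw 98.7 gap 0.499 t 9.65 q7 1.72
shift cm now-axes [ 0.01 -0.4   0.19] target-axes [ 0.  -0.4  0.2] rotvec deg [0.8 0.  0.2]
[ 0.27511662 -0.57640725  0.5312313 ]
```

step_arm(
  plan="0 -0.3 0.2 0.8 0 0 0;0 0 0 0.2 0 0 -0.5;0 0 0 0 0 0 -1;0 0 0 0 0 0 -1;0 0 0 0 0 0 -1;0 0 0 0 0 0 -1;0 0 0 0 0 0 -1",
)

```text
time_s: 10.35
tcp_pos: [0.4621, -0.1142, 0.0063]
orientation: [-3.139, 0.001, 1.723]
force: [0.2, 0.0, -0.0]
finger_gap: -0.003
```

```bash
python3 - <<'E'
from h import *
go(0.465,0.31,0.06,90); print(r.get_obs()["orientation"],r.get_obs()["force"])
E
```

```text
pos [ 0.4621 -0.1142  0.0063] yaw 98.7 gap -0.003 t 10.35 q7 1.72
shift cm now-axes [41.88  6.68 -5.43] target-axes [42.42  0.29 -5.37] rotvec deg [-0.2  0.1  8.7]
[-3.13871109e+00  9.30109145e-04  1.72256505e+00] [ 0.23794078  0.00264771 -0.03576279]
```

Gap zero means the grip missed. I'll look.

```bash
python3 - <<'E'
from h import *
for n,(y0,y1,x0,x1) in dict(side=(100,260,180,340),top=(150,270,230,390)).items():
    im,d=optics.capture(n); cv2.imwrite(f"pics/{n}4.png",cv2.resize(im[y0:y1,x0:x1,::-1],None,fx=4,fy=4,interpolation=2)[:600])
E
```

```text
(no output)
```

View pics/side4.png

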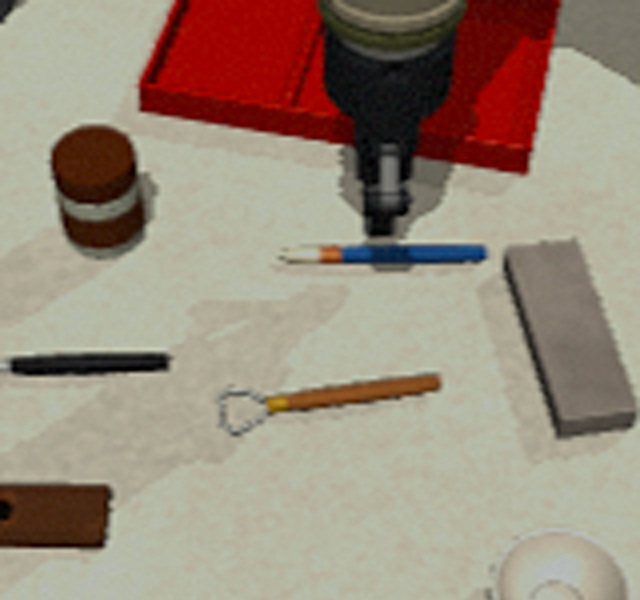

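View pics/top4.png

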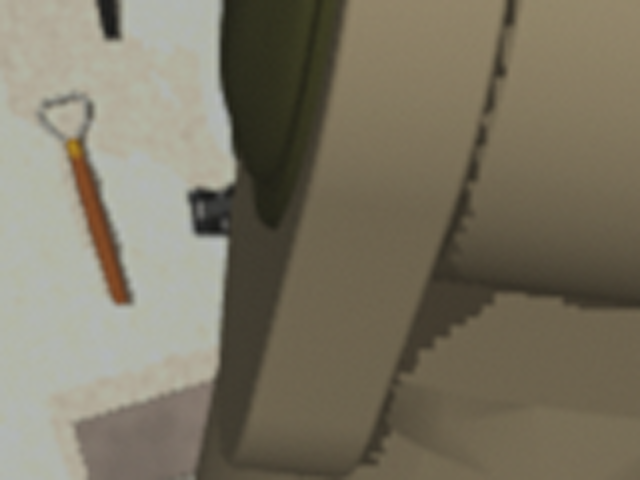

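```bash
python3 - <<'E'
from h import *
for z in (0.006,.013,.02,.03): print(z,"finger tip",ray("side",[(275,158)],z)[0].round(4))
print("brush mid side",ray("side",[(180+415/4,100+255/4)],.0065)[0].round(4), "ends",ray("side",[(180+278/4,100+255/4),(180+487/4,100+253/4)],.0065).round(4)[:,:2])
print("top brush ends",ray("top",[(297,182),(304,234)],.0065).round(4))
c=optics.calibration("side")
def proj(n,p):
    c=optics.calibration(n); q=c["T"][:3,:3].T@(np.array(p)-c["T"][:3,3]); return c["mtx"][0,2]+c["mtx"][0,0]*q[0]/-q[2], c["mtx"][1,2]+c["mtx"][1,1]*q[1]/q[2]
print("tcp proj side",proj("side",r.get_obs()["tcp_pos"]), "handle proj",proj("side",(.4605,-.114,.0065)))
E
```

```text
0.006 finger tip [ 0.46   -0.1336  0.006 ]
0.013 finger tip [ 0.4596 -0.1274  0.013 ]
0.02 finger tip [ 0.4592 -0.1213  0.02  ]
0.03 finger tip [ 0.4587 -0.1125  0.03  ]
brush mid side [ 0.4346 -0.116   0.0065] ends [[ 0.5255 -0.1037]
 [ 0.387  -0.1242]]
top brush ends [[ 0.5253 -0.1088  0.0065]
 [ 0.3923 -0.1248  0.0065]]
tcp proj side (np.float64(273.44728452376194), np.float64(163.26925644437844)) handle proj (np.float64(274.04725428075074), np.float64(163.3280325316035))
```

```bash
python3 - <<'E'
from h import *
def cloud(n):
    im,d=optics.capture(n);c=optics.calibration(n);K,T=c["mtx"],c["T"]
    V,U=np.mgrid[0:384,0:512]
    X=np.stack([(U-K[0,2])/K[0,0]*d,-(V-K[1,2])/K[1,1]*d,-d],-1)@T[:3,:3].T+T[:3,3]
    X[d<=0]=np.nan
    return im,X
for n in ("top","side"):
    im,X=cloud(n); hsv=cv2.cvtColor(im,cv2.COLOR_RGB2HSV)
    P=X.reshape(-1,3); m=(P[:,2]>.068)&(P[:,2]<.09)&(abs(P[:,0]-.6)<.06)&(abs(P[:,1]-.305)<.06)
    Q=P[m]; print(n,"jar",m.sum(),(Q.min(0)+Q.max(0))/2,np.ptp(Q,axis=0))
    if n=="side":
        for v in range(140,172,2): print(v,X[v,275].round(3), X[v,270].round(3))
E
```

```text
top jar 435 [0.59740996 0.30284598 0.07589085] [0.05419334 0.05437518 0.01564923]
side jar 723 [0.59435493 0.30358838 0.07459892] [0.05550086 0.05600458 0.0127131 ]
140 [ 0.459 -0.073  0.137] [ 0.472 -0.094  0.114]
142 [ 0.459 -0.084  0.119] [ 0.472 -0.097  0.105]
144 [ 0.458 -0.074  0.123] [ 0.472 -0.097  0.097]
146 [ 0.458 -0.072  0.119] [ 0.479 -0.183 -0.001]
148 [ 0.457 -0.057  0.128] [ 0.478 -0.173  0.001]
150 [ 0.456 -0.055  0.123] [ 0.477 -0.167 -0.   ]
152 [ 0.456 -0.052  0.119] [ 0.476 -0.158  0.001]
154 [ 0.459 -0.102  0.057] [ 0.476 -0.153 -0.002]
156 [ 0.458 -0.099  0.053] [ 0.475 -0.143  0.001]
158 [ 0.458 -0.102  0.042] [ 0.474 -0.138 -0.001]
160 [ 0.459 -0.13   0.002] [ 0.473 -0.131 -0.002]
162 [ 0.458 -0.113  0.013] [ 0.472 -0.114  0.01 ]
164 [ 0.458 -0.111  0.008] [ 0.471 -0.108  0.009]
166 [ 0.457 -0.11   0.   ] [ 0.471 -0.108  0.001]
168 [ 0.457 -0.103  0.001] [ 0.47  -0.101  0.001]
170 [ 0.456 -0.097  0.   ] [ 0.469 -0.096 -0.002]
```

```bash
python3 - <<'E'
from h import *
def proj(n,p):
    c=optics.calibration(n); q=c["T"][:3,:3].T@(np.array(p)-c["T"][:3,3]); return round(c["mtx"][0,2]+c["mtx"][0,0]*q[0]/-q[2],1), round(c["mtx"][1,2]+c["mtx"][1,1]*q[1]/q[2],1)
print("side1",proj("side",(.4747,.1158,.1035)),"side3",proj("side",(.4636,-.1139,.0522)),proj("side",(.4636,-.1139+.036,.0522)),"side2",proj("side",(.599,.3045,.1449)))
im=cv2.imread("pics/side1.png"); a=cv2.resize(im[150:270,190:310],None,fx=4,fy=4)
im,d=optics.capture("side"); b=cv2.resize(im[100:220,215:335,::-1],None,fx=4,fy=4)
cv2.imwrite("pics/cmp.png",cv2.resize(np.hstack([a,b]),(800,400)))
E
```

```text
side1 (np.float64(257.3), np.float64(215.6)) side3 (np.float64(273.5), np.float64(151.7)) (np.float64(272.0), np.float64(162.2)) side2 (np.float64(170.7), np.float64(287.1))
```

View pics/cmp.png

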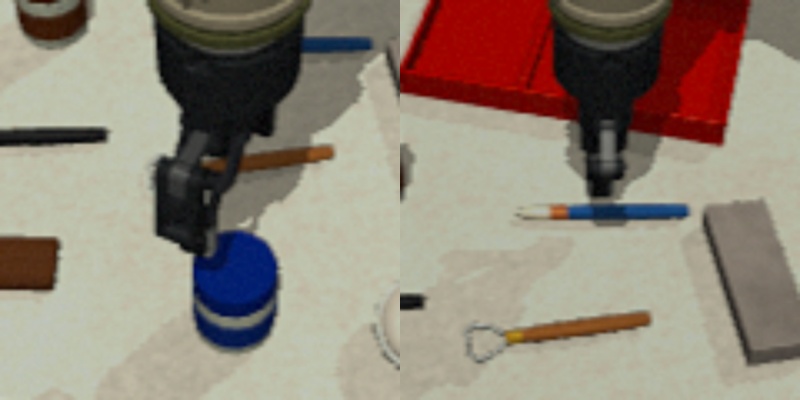

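```bash
python3 - <<'E'
from h import *
def onplane(n,uv,y):
    c=optics.calibration(n);K,T=c["mtx"],c["T"]
    d=T[:3,:3]@np.array([(uv[0]-K[0,2])/K[0,0],-(uv[1]-K[1,2])/K[1,1],-1]); o=T[:3,3]; return (o+d*(y-o[1])/d[1]).round(4)
print("side1",onplane("side",(252,226),.157),onplane("side",(252,226),.165))
print("shut",onplane("side",(275,158.5),-.114),onplane("side",(275,158.5),-.107))
print("half",onplane("side",(275.7,152.5),-.114+.021),onplane("side",(275.7,152.5),-.114+.028))
E
```

```text
side1 [0.4796 0.157  0.1293] [0.4783 0.165  0.1431]
shut [ 0.4587 -0.114   0.0263] [ 0.4583 -0.107   0.0343]
half [ 0.4566 -0.093   0.0729] [ 0.4562 -0.086   0.0807]
```

The images put the real fingertips about 20 mm above the reported TCP, at roughly z=0.027 with a reading of 0.006. I'll open, go down in small steps and watch the force.

step_arm(
  plan="0 0 0 0 0 0 0;0 0 0 0 0 0 0;0 0 0 0 0 0 0;0 0 0.3 0 0 0 0;0 0 0.3 0 0 0 0;0 0 0 0 0 0 0",
)

```text
time_s: 11.2
tcp_pos: [0.4621, -0.1142, -0.0003]
orientation: [-3.139, 0.001, 1.723]
force: [0.4, 0.5, -0.3]
finger_gap: 0.498
```

step_arm(
  plan="0 0 0.3 0 0 0 0;0 0 0.3 0 0 0 0;0 0 0 0 0 0 0",
)

```text
time_s: 11.5
tcp_pos: [0.462, -0.1141, -0.0071]
orientation: [-3.138, 0.001, 1.723]
force: [0.6, 0.2, 0.9]
finger_gap: 0.499
```

step_arm(
  plan="0 0 0.3 0 0 0 0;0 0 0.3 0 0 0 0;0 0 0 0 0 0 0",
)

```text
time_s: 11.8
tcp_pos: [0.4619, -0.1141, -0.0137]
orientation: [-3.138, 0.001, 1.723]
force: [0.3, 0.3, -0.4]
finger_gap: 0.502
```

```bash
python3 - <<'E'
from h import *
im,d=optics.capture("side"); cv2.imwrite("pics/side5.png",cv2.resize(im[110:190,225:325,::-1],None,fx=6,fy=6,interpolation=2))
E
```

```text
(no output)
```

View pics/side5.png

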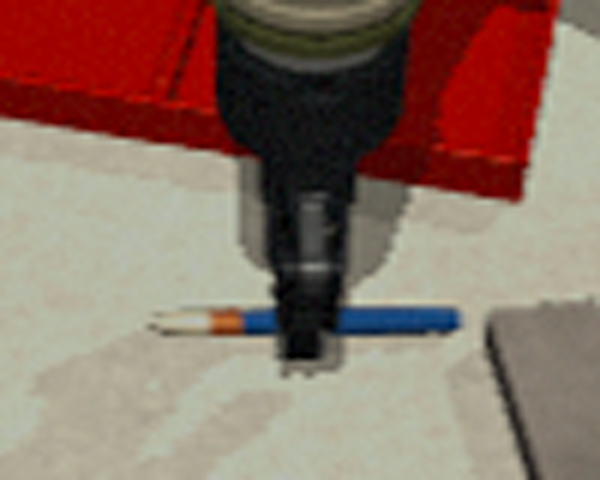

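```bash
cat >> h.py <<'E'
def onplane(n,uv,y):
    c=optics.calibration(n);K,T=c["mtx"],c["T"]
    d=T[:3,:3]@np.array([(uv[0]-K[0,2])/K[0,0],-(uv[1]-K[1,2])/K[1,1],-1]); o=T[:3,3]; return (o+d*(y-o[1])/d[1]).round(4)
E
python3 - <<'E'
from h import *
for y in (-.093,-.088,-.081): print(onplane("side",(275.3,169.7),y))
E
```

```text
[ 0.4549 -0.093   0.0059]
[ 0.4546 -0.088   0.012 ]
[ 0.4542 -0.081   0.0204]
```

step_arm(
  plan="0 0 0 0 0 0 -0.4;0 0 0 0 0 0 -1;0 0 0 0 0 0 -1;0 0 0 0 0 0 -1;0 0 0 0 0 0 -1",
)

```text
time_s: 12.35
tcp_pos: [0.462, -0.1142, -0.0133]
orientation: [-3.138, 0.001, 1.723]
force: [0.0, 0.3, 0.8]
finger_gap: 0.122
```

step_arm(
  plan="0 0 -1.5 0 0 0 -1;0 0 -3 0 0 0 -1;0 0 -2 0 0 8 -1;0 0 -1 0 0 0.7 -1;0 0 0 0 0 0 -1",
)

```text
time_s: 12.85
tcp_pos: [0.4617, -0.1139, 0.0634]
orientation: [-3.137, 0.001, 1.57]
force: [-0.1, -0.8, -0.2]
finger_gap: 0.116
```

```bash
python3 - <<'E'
from h import *
go(0.462,0.31,0.06,90); print(r.get_obs()["orientation"])
im,d=optics.capture("side"); cv2.imwrite("pics/side6.png",im[:,:,::-1])
E
```

```text
pos [ 0.4617 -0.1139  0.0634] yaw 89.9 gap 0.116 t 12.85 q7 1.64
shift cm now-axes [ 4.239e+01 -1.000e-02  3.000e-01] target-axes [4.239e+01 3.000e-02 3.400e-01] rotvec deg [-0.3  0.1 -0.1]
[-3.13683428e+00  9.37608272e-04  1.56980227e+00]
```

View pics/side6.png

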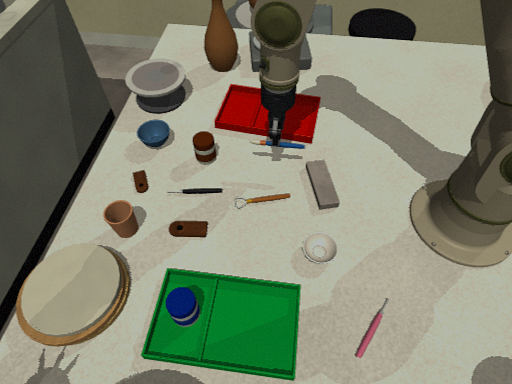

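The brush is held level at (278,144).

step_arm(
  plan="2 0 0 0 0 0 -1;4 0 0 0 0 0 -1;4.8 0 0 0 0 0 -1;4.8 0 0 0 0 0 -1;4.8 0 0 0 0 0 -1;4.8 0 0 0 0 0 -1;4.8 0 0 0 0 0 -1;4.5 0 0 0 0 0 -1;3 0 0 0 0 0 -1;1.2 0 0 0 0 0 -1",
)

```text
time_s: 13.9
tcp_pos: [0.4564, 0.2835, 0.0493]
orientation: [-3.127, 0.009, 1.59]
force: [-0.5, -1.1, -0.7]
finger_gap: 0.116
```

```bash
python3 - <<'E'
from h import *
go(0.462,0.31,-0.009,90); print(r.get_obs()["orientation"])
E
```

```text
pos [0.4564 0.2835 0.0493] yaw 91.1 gap 0.116 t 13.9 q7 1.06
shift cm now-axes [2.69 0.69 5.79] target-axes [2.65 0.56 5.83] rotvec deg [-0.8  0.5  1.1]
[-3.12740254  0.00944878  1.58964331]
```

step_arm(
  plan="1 0.3 0 -0.8 0.5 1;0.5 0.2 1 0 0 0 -1",
)

```text
schema error: expected 7 numbers
```

step_arm(
  plan="1 0.3 0 -0.8 0.5 1 -1;0.5 0.2 1 0 0 0 -1;0 0 1.5 0 0 0 -1;0 0 1.2 0 0 0 -1;0 0 0.5 0 0 0 -1;0 0 0.2 0 0 0 -1;0 0 0 0 0 0 -1",
)

```text
time_s: 14.6
tcp_pos: [0.4618, 0.2925, -0.0011]
orientation: [-3.14, 0.006, 1.569]
force: [-0.5, -0.0, 0.1]
finger_gap: 0.116
```

```bash
python3 - <<'E'
from h import *
go(0.462,0.31,-0.009,90); print(r.get_obs()["orientation"])
im,d=optics.capture("side"); cv2.imwrite("pics/side7.png",im[:,:,::-1])
E
```

```text
pos [ 0.4618  0.2925 -0.0011] yaw 89.9 gap 0.116 t 14.6 q7 1.04
shift cm now-axes [1.75 0.02 0.78] target-axes [1.75 0.02 0.79] rotvec deg [-0.1  0.4 -0.1]
[-3.13975254  0.00649092  1.56884877]
```

View pics/side7.png

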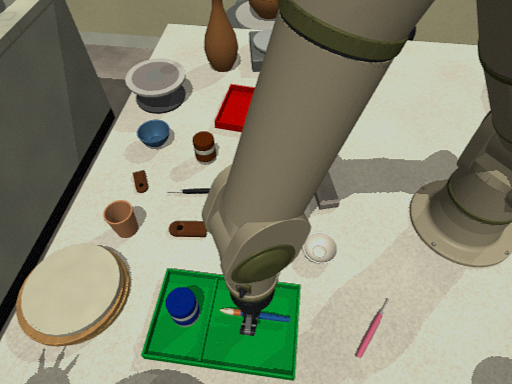

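The brush hangs over the green long compartment, from tip (222,313) to tail (290,318), clear of the divider and the wall. Lowering it.

step_arm(
  plan="0 0 0.3 0 0.3 0 -1;0 0 0.3 0 0 0 -1;0 0 0.1 0 0 0 -1;0 0 0 0 0 0 -1",
)

```text
time_s: 15.05
tcp_pos: [0.4627, 0.2927, -0.0071]
orientation: [3.141, -0.001, 1.568]
force: [-0.1, -0.1, -0.3]
finger_gap: 0.114
```

step_arm(
  plan="0 0 0.15 0 0 0 -1;0 0 0.1 0 0 0 -1;0 0 0 0 0 0 -1",
)

```text
time_s: 15.35
tcp_pos: [0.4629, 0.293, -0.0094]
orientation: [3.141, -0.001, 1.569]
force: [0.7, -1.6, 1.1]
finger_gap: 0.122
```

step_arm(
  plan="0 0 0 0 0 0 -0.5;0 0 0 0 0 0 0;0 0 0 0 0 0 0;0 0 0 0 0 0 0;0 0 -2 0 0 0 0;0 0 -4 0 0 0 0;0 0 -4 0 0 0 0;0 0 -1 0 0 0 0;0 0 0 0 0 0 0",
)

```text
time_s: 16.25
tcp_pos: [0.4622, 0.2927, 0.1031]
orientation: [-3.14, 0.0, 1.569]
force: [-0.7, 0.4, -0.7]
finger_gap: 0.504
```

```bash
python3 - <<'E'
from h import *
go(0.477,0.0055,0.10,107)
im,d=optics.capture("side"); cv2.imwrite("pics/side8.png",im[:,:,::-1])
E
```

```text
pos [0.4622 0.2927 0.1031] yaw 89.9 gap 0.504 t 16.25 q7 1.03
shift cm now-axes [-28.72   1.53   0.31] target-axes [-27.9   -6.98   0.31] rotvec deg [ -0.1  -0.  -17.1]
```

View pics/side8.png

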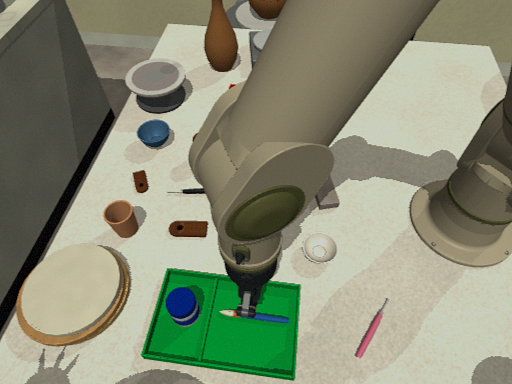

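The brush lies flat in the green long compartment, from (222,313) to (289,319). The loop tool is next.

step_arm(
  plan="0 0 0 0 0 -8.5 0;0 0 0 0 0 -8.5 0;-2 -0.5 0 0 0 0 0;-4 -1 0 0 0 0 0;-4.5 -1.1 0 0 0 0 0;-4.5 -1.1 0 0 0 0 0;-4.5 -1.1 0 0 0 0 0;-3.5 -0.9 0 0 0 0 0;-1.8 -0.5 0 0 0 0 0;-0.6 -0.2 0 0 0 0 0",
)

```text
time_s: 17.3
tcp_pos: [0.4722, 0.0239, 0.0878]
orientation: [-3.121, -0.003, 1.885]
force: [0.9, -0.0, -0.4]
finger_gap: 0.501
```

```bash
python3 - <<'E'
from h import *
go(0.477,0.0055,0.03,107)
E
```

```text
pos [0.4722 0.0239 0.0878] yaw 108.0 gap 0.501 t 17.3 q7 1.68
shift cm now-axes [-1.92  0.01  5.77] target-axes [-1.9  -0.08  5.78] rotvec deg [-1.2 -0.2  1. ]
```

step_arm(
  plan="-0.6 0 1 -1.2 -0.2 1 0;-0.3 0 2 0 0 0 0;0 0 1.8 0 0 0 0;0 0 0.4 0 0 0 0;0 0 0 0 0 0 0;0 0 0 0 0 0 0",
)

```text
time_s: 17.9
tcp_pos: [0.4728, 0.0179, 0.0302]
orientation: [-3.137, -0.003, 1.869]
force: [-0.7, 0.5, -1.0]
finger_gap: 0.5
```

```bash
python3 - <<'E'
from h import *
go(0.477,0.0055,-0.016,107)
im,d=optics.capture("side"); cv2.imwrite("pics/side9.png",cv2.resize(im[130:240,200:330,::-1],None,fx=5,fy=5,interpolation=2))
E
```

```text
pos [0.4728 0.0179 0.0302] yaw 107.1 gap 0.5 t 17.9 q7 1.67
shift cm now-axes [-1.32  0.06  4.62] target-axes [-1.31  0.04  4.62] rotvec deg [-0.2 -0.2  0.1]
```

View pics/side9.png

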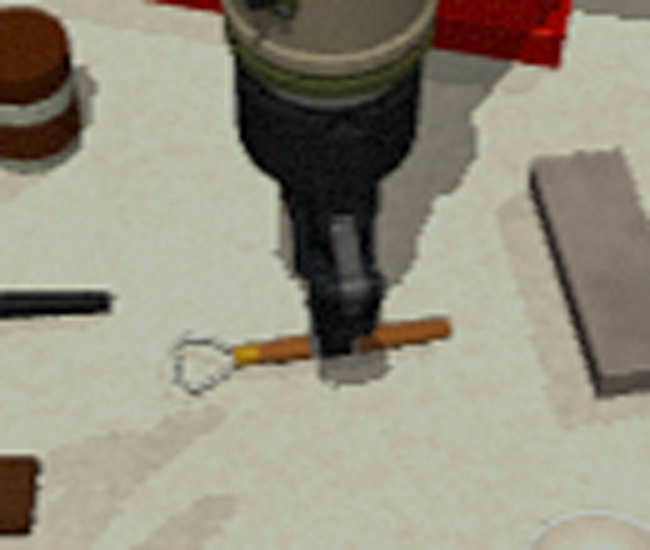

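The gripper is over the loop tool's handle but about 13 mm too far towards +y. I'll correct, then go down.

step_arm(
  plan="-0.9 0 0 0 0 0 0;-0.4 0 0 0 0 0 0;0 0 1 0 0 0 0;0 0 1.3 0 0 0 0;0 0 1 0 0 0 0;0 0 0.5 0 0 0 0;0 0 0 0 0 0 0",
)

```text
time_s: 18.65
tcp_pos: [0.4789, 0.0042, -0.0082]
orientation: [3.14, -0.002, 1.868]
force: [0.1, 0.2, 0.5]
finger_gap: 0.504
```

```bash
python3 - <<'E'
from h import *
go(0.477,0.0055,-0.016,107)
E
```

```text
pos [ 0.4789  0.0042 -0.0082] yaw 107.0 gap 0.504 t 18.65 q7 1.68
shift cm now-axes [ 0.18 -0.15  0.78] target-axes [ 0.18 -0.15  0.78] rotvec deg [ 0.1 -0.1  0. ]
```

step_arm(
  plan="0.1 -0.1 0.3 0 0 0 0;0 0 0.3 0 0 0 0;0 0 0.1 0 0 0 0;0 0 0 0 0 0 -0.5;0 0 0 0 0 0 -1;0 0 0 0 0 0 -1;0 0 0 0 0 0 -1;0 0 0 0 0 0 -1",
)

```text
time_s: 19.45
tcp_pos: [0.478, 0.0051, -0.0149]
orientation: [3.139, -0.002, 1.868]
force: [0.3, -0.6, -1.5]
finger_gap: 0.132
```

```bash
python3 - <<'E'
from h import *
# red long centre frame: x=-53mm, y=+38mm, yaw -5.4
a=np.radians(-5.4); R=np.array([[np.cos(a),-np.sin(a)],[np.sin(a),np.cos(a)]])
for y in (.038,-.038): print("red long",R@[-.053,y]+[.4997,-.306])
print("red short",R@[.088,0]+[.4997,-.306])
p=R@[-.053,.038]+[.4997,-.306]
go(p[0],p[1],0.06,84.6)
E
```

```text
red long [ 0.45051133 -0.2631809 ]
red long [ 0.4433591  -0.33884361]
red short [ 0.58730945 -0.31428153]
pos [ 0.478   0.0051 -0.0149] yaw 107.0 gap 0.132 t 19.45 q7 1.67
shift cm now-axes [-24.83 -10.47  -7.57] target-axes [-26.97  -0.21  -7.49] rotvec deg [ 0.1 -0.1 22.4]
```

step_arm(
  plan="0 0 -1.5 0 0 0 -1;0 0 -3 0 0 0 -1;0 0 -2.5 0 0 7.5 -1;0 0 -0.6 0 0 7.5 -1;0 0 0 0 0 7.4 -1;0 0 0 0 0 0 -1",
)

```text
time_s: 20.05
tcp_pos: [0.4776, 0.005, 0.064]
orientation: [3.141, -0.004, 1.463]
force: [-0.0, 0.4, -0.5]
finger_gap: 0.133
```

```bash
python3 - <<'E'
from h import *
go(.4505,-.263,0.06,84.6)
im,d=optics.capture("side"); cv2.imwrite("pics/side10.png",im[:,:,::-1])
E
```

```text
pos [0.4776 0.005  0.064 ] yaw 83.8 gap 0.133 t 20.05 q7 1.45
shift cm now-axes [-26.94   0.18   0.3 ] target-axes [-26.94  -0.17   0.4 ] rotvec deg [ 0.  -0.2 -0.8]
```

View pics/side10.png

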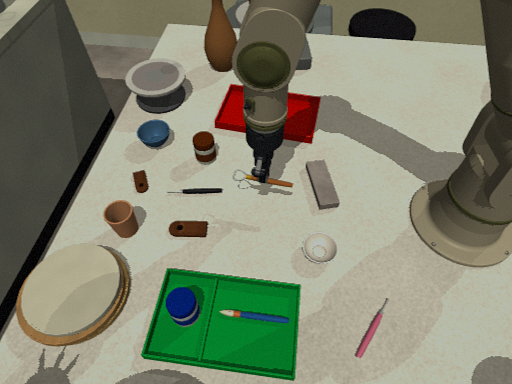

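The loop tool is held level at (265,180).

step_arm(
  plan="-2 0 0 0 0 -0.8 -1;-4 0 0 0 0 0 -1;-4.5 0 0 0 0 0 -1;-4.5 0 0 0 0 0 -1;-4.5 0 -0.2 0 0 0 -1;-3.5 0 -0.2 0 0 0 -1;-2 0 -0.2 0 0 0 -1;-0.8 0 0 0 0 0 -1;0 0 0 0 0 0 -1",
)

```text
time_s: 21.0
tcp_pos: [0.4573, -0.2603, 0.065]
orientation: [-3.138, -0.005, 1.524]
force: [-0.3, 0.6, -0.6]
finger_gap: 0.13
```

```bash
python3 - <<'E'
from h import *
go(.4505,-.263,0.0,84.6)
E
```

```text
pos [ 0.4573 -0.2603  0.065 ] yaw 87.3 gap 0.13 t 21.0 q7 1.9
shift cm now-axes [-0.33 -0.64  6.5 ] target-axes [-0.33 -0.65  6.5 ] rotvec deg [-0.2 -0.3  2.7]
```

step_arm(
  plan="-0.1 -0.5 0 -0.2 -0.3 2.7 -1;0 -0.1 1.5 0 0 0 -1;0 0 2 0 0 0 -1;0 0 1.5 0 0 0 -1;0 0 0.7 0 0 0 -1;0 0 0.2 0 0 0 -1;0 0 0 0 0 0 -1",
)

```text
time_s: 21.7
tcp_pos: [0.4509, -0.2504, 0.0042]
orientation: [-3.14, -0.002, 1.481]
force: [0.4, 1.0, -0.5]
finger_gap: 0.131
```

```bash
python3 - <<'E'
from h import *
go(.4505,-.263,-.011,84.6)
for n in ("side","top"):
  im,d=optics.capture(n); x0,y0=(180,60) if n=="side" else (310,110)
  cv2.imwrite(f"pics/{n}11.png",cv2.resize(im[y0:y0+150,x0:x0+160,::-1],None,fx=4,fy=4,interpolation=2))
E
```

```text
pos [ 0.4509 -0.2504  0.0042] yaw 84.9 gap 0.131 t 21.7 q7 1.86
shift cm now-axes [-1.26  0.07  1.51] target-axes [-1.26  0.08  1.52] rotvec deg [-0.1 -0.1  0.3]
```

View pics/side11.png

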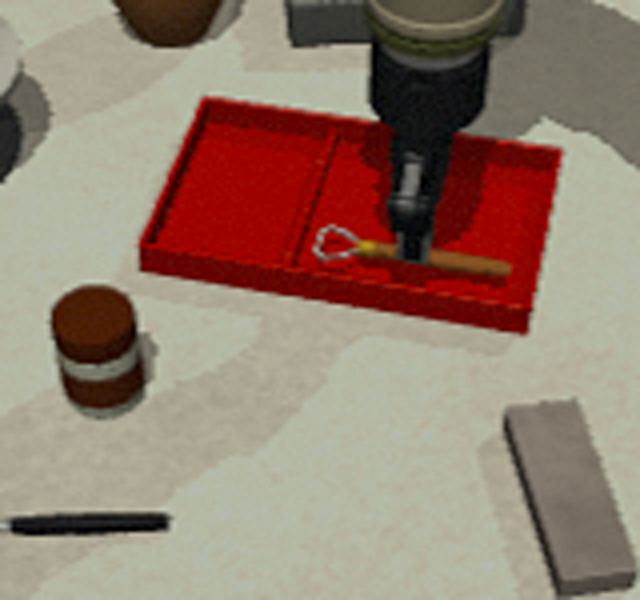

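View pics/top11.png

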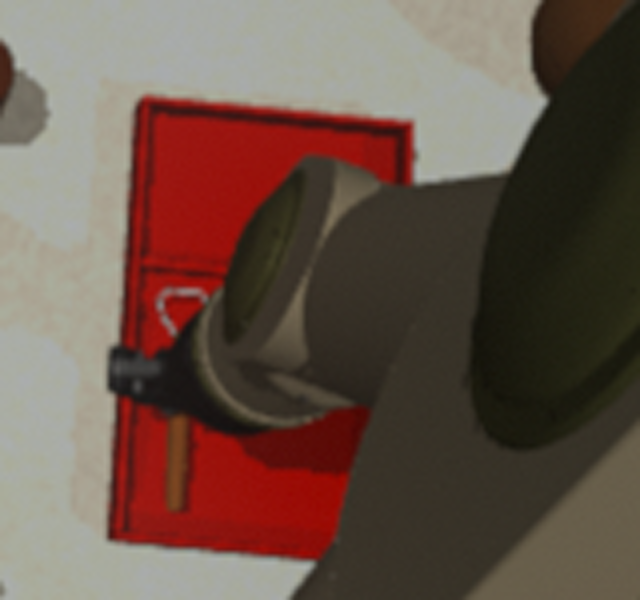

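The loop tool is inside the long compartment and clear of the divider, but close to the side wall. I'll shift it 12 mm inward and lower it.

step_arm(
  plan="-0.9 0 0 0 0 0.3 -1;-0.4 0 0.2 0 0 0 -1;0 0 0.4 0 0 0 -1;0 0 0.4 0 0 0 -1;0 0 0.2 0 0 0 -1;0 0 0 0 0 0 -1",
)

```text
time_s: 22.4
tcp_pos: [0.4506, -0.2665, -0.0068]
orientation: [3.139, -0.0, 1.473]
force: [-0.6, 0.1, -0.8]
finger_gap: 0.134
```

```bash
python3 - <<'E'
from h import *
go(.4505,-.263,-.011,84.6)
E
```

```text
pos [ 0.4506 -0.2665 -0.0068] yaw 84.4 gap 0.134 t 22.4 q7 1.87
shift cm now-axes [ 0.35 -0.04  0.42] target-axes [ 0.35 -0.04  0.42] rotvec deg [ 0.1 -0.  -0.2]
```

step_arm(
  plan="0 0 0.2 0 0 0 -1;0 0 0.15 0 0 0 -1;0 0 0.1 0 0 0 -1;0 0 0 0 0 0 -1;0 0 0 0 0 0 -0.5;0 0 0 0 0 0 -0.1;0 0 0 0 0 0 -0.1;0 0 0 0 0 0 -0.1",
)

```text
time_s: 23.2
tcp_pos: [0.4508, -0.266, -0.0112]
orientation: [3.139, -0.0, 1.474]
force: [-0.1, 0.2, -0.4]
finger_gap: 0.452
```

step_arm(
  plan="0 0 -2 0 0 0 -0.1;0 0 -4 0 0 0 -0.1;0 0 -4 0 0 0 -0.1;0 0 -1.5 0 0 0 -0.1;0 0 0 0 0 0 0",
)

```text
time_s: 23.7
tcp_pos: [0.45, -0.2656, 0.1065]
orientation: [-3.142, -0.001, 1.474]
force: [1.2, -0.2, -0.0]
finger_gap: 0.499
```

```bash
python3 - <<'E'
from h import *
go(.648,.003,0.10,99.4)
im,d=optics.capture("side"); cv2.imwrite("pics/side12.png",im[:,:,::-1])
E
```

```text
pos [ 0.45   -0.2656  0.1065] yaw 84.5 gap 0.499 t 23.7 q7 1.88
shift cm now-axes [28.64 17.12  0.69] target-axes [23.26 23.92  0.65] rotvec deg [  0.   -0.1 -14.9]
```

View pics/side12.png

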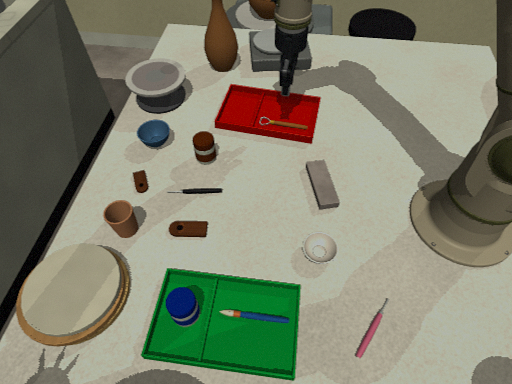

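The loop tool lies flat in the red long compartment, from (264,120) to (307,127). The needle tool is next.

step_arm(
  plan="0 0 0 0 0 -7.5 0;0 0 0 0 0 -7.5 0;2 2 0 0 0 0 0;3 3 0 0 0 0 0;3.3 3.4 0 0 0 0 0;3.3 3.4 0 0 0 0 0;3.3 3.4 0 0 0 0 0;3 3 0 0 0 0 0;1.8 1.8 0 0 0 0 0;0.8 0.8 0 0 0 0 0",
)

```text
time_s: 24.75
tcp_pos: [0.6181, -0.0203, 0.0893]
orientation: [-3.123, -0.008, 1.739]
force: [-0.3, -1.5, -0.2]
finger_gap: 0.497
```

```bash
python3 - <<'E'
from h import *
go(.652,.004,0.03,99.4)
E
```

```text
pos [ 0.6181 -0.0203  0.0893] yaw 99.7 gap 0.497 t 24.75 q7 1.64
shift cm now-axes [1.78 3.86 5.87] target-axes [1.85 3.74 5.93] rotvec deg [-1.  -0.5  0.3]
```

step_arm(
  plan="0.7 1.5 0 -1 -0.5 0.3 0;0.5 1.3 1 0 0 0 0;0.2 0.4 2 0 0 0 0;0 0 1.8 0 0 0 0;0 0 0.5 0 0 0 0;0 0 0 0 0 0 0",
)

```text
time_s: 25.35
tcp_pos: [0.6482, -0.0043, 0.029]
orientation: [-3.138, 0.003, 1.73]
force: [-0.5, -0.8, 0.7]
finger_gap: 0.499
```

```bash
python3 - <<'E'
from h import *
go(.652,.004,-0.015,99.4)
im,d=optics.capture("side"); cv2.imwrite("pics/side13.png",cv2.resize(im[120:250,130:260,::-1],None,fx=4.5,fy=4.5,interpolation=2))
E
```

```text
pos [ 0.6482 -0.0043  0.029 ] yaw 99.1 gap 0.499 t 25.35 q7 1.6
shift cm now-axes [0.77 0.52 4.39] target-axes [0.76 0.51 4.4 ] rotvec deg [-0.2  0.2 -0.3]
```

View pics/side13.png

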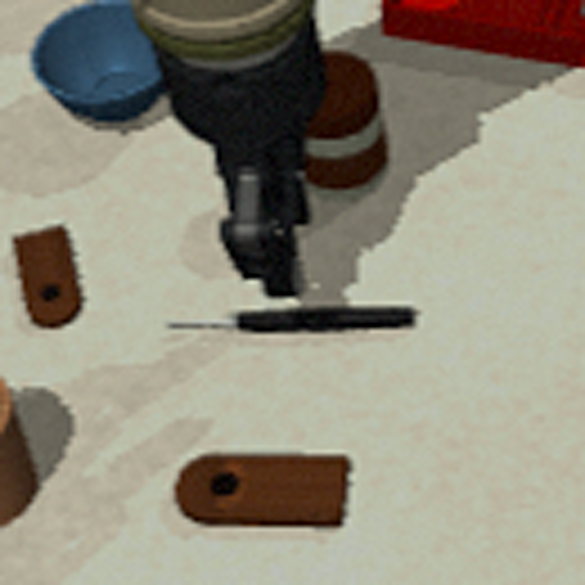

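The gripper is above the needle tool's handle (crop 236–415, y=320), slightly short of it. I'll correct 8 mm and go down.

step_arm(
  plan="0.5 0 0 0 0 0 0;0.2 0 0.5 0 0 0 0;0 0 1 0 0 0 0;0 0 1.2 0 0 0 0;0 0 0.8 0 0 0 0;0 0 0.3 0 0 0 0;0 0 0 0 0 0 0",
)

```text
time_s: 26.1
tcp_pos: [0.648, 0.0019, -0.01]
orientation: [-3.141, 0.004, 1.728]
force: [-0.0, 0.1, -0.4]
finger_gap: 0.502
```

```bash
python3 - <<'E'
from h import *
go(.649,.0035,-0.015,99.4)
E
```

```text
pos [ 0.648   0.0019 -0.01  ] yaw 99.0 gap 0.502 t 26.1 q7 1.58
shift cm now-axes [0.14 0.13 0.5 ] target-axes [0.14 0.13 0.5 ] rotvec deg [-0.   0.2 -0.4]
```

step_arm(
  plan="0.1 0 0.3 0 0.2 0 0;0 0 0.15 0 0 0 0;0 0 0 0 0 0 0;0 0 0 0 0 0 -0.5;0 0 0 0 0 0 -1;0 0 0 0 0 0 -1;0 0 0 0 0 0 -1;0 0 0 0 0 0 -1",
)

```text
time_s: 26.9
tcp_pos: [0.6484, 0.0028, -0.014]
orientation: [3.141, 0.001, 1.728]
force: [-0.5, -1.0, 0.6]
finger_gap: 0.124
```

```bash
python3 - <<'E'
from h import *
go(.438,-.335,0.08,84.6)
E
```

```text
pos [ 0.6484  0.0028 -0.014 ] yaw 99.0 gap 0.124 t 26.9 q7 1.59
shift cm now-axes [-30.08 -26.06  -9.4 ] target-axes [-35.61 -17.77  -9.4 ] rotvec deg [ 0.   0.  14.4]
```

step_arm(
  plan="0 0 -1.5 0 0 0 -1;0 0 -3.5 0 0 0 -1;0 0 -4 0 0 7 -1;0 0 -3 0 0 7.4 -1;0 0 -0.8 0 0 0 -1;0 0 0 0 0 0 -1",
)

```text
time_s: 27.5
tcp_pos: [0.6479, 0.003, 0.1225]
orientation: [3.141, -0.001, 1.469]
force: [-1.0, 0.4, -0.5]
finger_gap: 0.129
```

```bash
python3 - <<'E'
from h import *
go(.438,-.335,0.11,84.6)
im,d=optics.capture("side"); cv2.imwrite("pics/side14.png",cv2.resize(im[80:230,120:270,::-1],None,fx=4,fy=4,interpolation=2))
E
```

```text
pos [0.6479 0.003  0.1225] yaw 84.2 gap 0.129 t 27.5 q7 1.41
shift cm now-axes [-35.76 -17.45   1.2 ] target-axes [-35.62 -17.72   1.25] rotvec deg [ 0.  -0.1 -0.4]
```

View pics/side14.png

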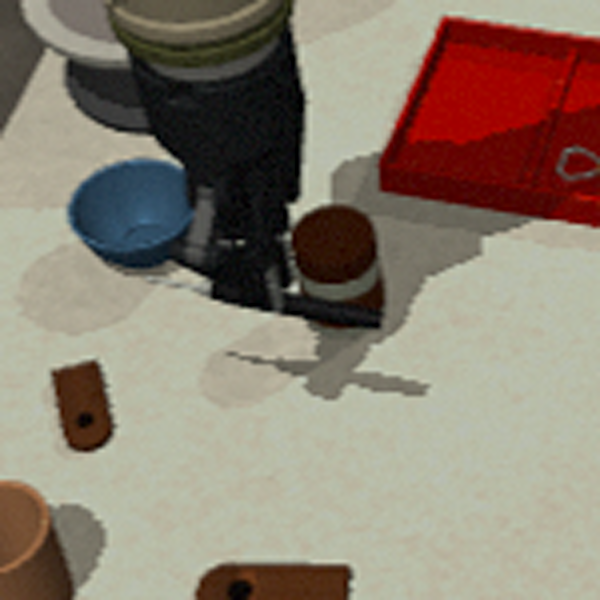

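The needle tool is held level (crop 185–380, y≈300), well above the brown jar's lid. Moving to the red tray.

step_arm(
  plan="-1.8 -0.9 0 0 0 0 -1;-3.5 -1.7 0 0 0 0 -1;-4.2 -2.1 0 0 0 0 -1;-4.2 -2.1 0 0 0 0 -1;-4.2 -2.1 -0.2 0 0 0 -1;-4.2 -2.1 -0.2 0 0 0 -1;-4.2 -2.1 -0.2 0 0 0 -1;-3.5 -1.7 0 0 0 0 -1;-1.8 -0.9 0 0 0 0 -1;-0.7 -0.3 0 0 0 0 -1",
)

```text
time_s: 28.55
tcp_pos: [0.4372, -0.3153, 0.115]
orientation: [-3.119, -0.005, 1.484]
force: [-0.0, -0.6, -0.1]
finger_gap: 0.128
```

```bash
python3 - <<'E'
from h import *
go(.438,-.335,0.0,84.6)
E
```

```text
pos [ 0.4372 -0.3153  0.115 ] yaw 85.0 gap 0.128 t 28.55 q7 1.98
shift cm now-axes [-2.02  0.51 11.48] target-axes [-1.95  0.26 11.5 ] rotvec deg [-1.3 -0.3  0.4]
```

step_arm(
  plan="-0.6 0.2 0.5 -1.3 -0.3 0.4 -1;-0.3 0.1 2 0 0 0 -1;0 0 3 0 0 0 -1;0 0 3 0 0 0 -1;0 0 1.2 0 0 0 -1;0 0 0.3 0 0 0 -1;0 0 0 0 0 0 -1",
)

```text
time_s: 29.25
tcp_pos: [0.436, -0.3226, 0.0083]
orientation: [-3.137, -0.004, 1.481]
force: [0.1, 0.9, -0.6]
finger_gap: 0.13
```

```bash
python3 - <<'E'
from h import *
go(.438,-.335,-0.01,84.6)
for n in ("side","top"):
  im,d=optics.capture(n); x0,y0=(200,50) if n=="side" else (310,110)
  cv2.imwrite(f"pics/{n}15.png",cv2.resize(im[y0:y0+120,x0:x0+160,::-1],None,fx=5,fy=5,interpolation=2))
E
```

```text
pos [ 0.436  -0.3226  0.0083] yaw 84.9 gap 0.13 t 29.25 q7 1.99
shift cm now-axes [-1.22  0.31  1.82] target-axes [-1.21  0.31  1.83] rotvec deg [-0.2 -0.3  0.3]
```

View pics/side15.png

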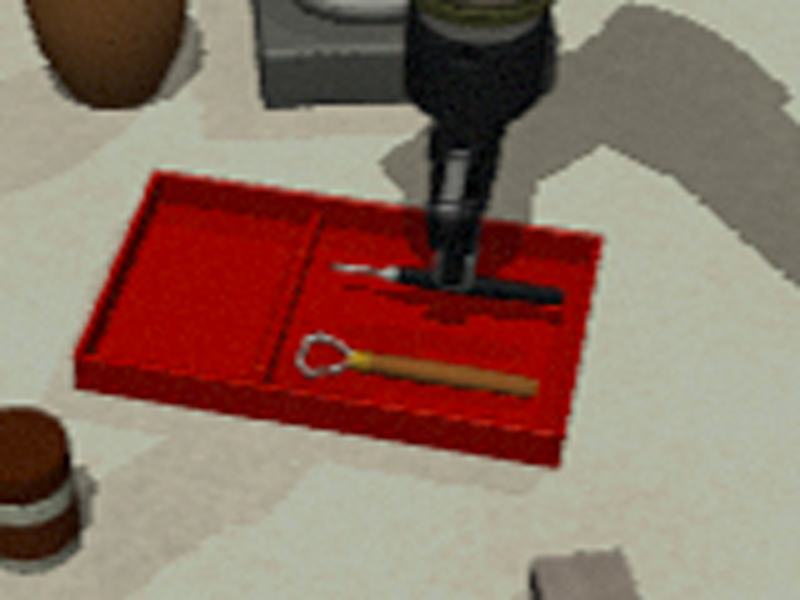

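The needle tool hangs over the long compartment beside the loop tool, with both ends inside. I'll shift it slightly and lower it.

step_arm(
  plan="-0.6 0.2 0.2 -0.2 -0.3 0.3 -1;-0.2 0.1 0.5 0 0 0 -1;0 0 0.5 0 0 0 -1;0 0 0.3 0 0 0 -1;0 0 0.1 0 0 0 -1;0 0 0 0 0 0 -1",
)

```text
time_s: 29.95
tcp_pos: [0.4408, -0.3334, -0.0051]
orientation: [3.136, 0.005, 1.475]
force: [0.3, 0.3, -0.1]
finger_gap: 0.129
```

```bash
python3 - <<'E'
from h import *
go(.438,-.335,-0.01,84.6); print(r.get_obs()["orientation"])
E
```

```text
pos [ 0.4408 -0.3334 -0.0051] yaw 84.5 gap 0.129 t 29.95 q7 1.99
shift cm now-axes [-0.18 -0.26  0.49] target-axes [-0.19 -0.26  0.49] rotvec deg [ 0.3  0.3 -0.1]
[3.1355956  0.00475215 1.47489611]
```

step_arm(
  plan="0 0 0.2 0.3 0.3 0 -1;0 0 0.2 0 0 0 -1;0 0 0.1 0 0 0 -1;0 0 0 0 0 0 -1;0 0 0 0 0 0 -0.5;0 0 0 0 0 0 -0.1;0 0 0 0 0 0 -0.1;0 0 0 0 0 0 -0.1",
)

```text
time_s: 30.75
tcp_pos: [0.4408, -0.3333, -0.0103]
orientation: [3.141, -0.001, 1.475]
force: [-0.0, 0.7, 0.3]
finger_gap: 0.448
```

step_arm(
  plan="0 0 -2 0 0 0 -0.1;0 0 -4 0 0 0 -0.1;0 0 -4 0 0 0 -0.1;0 0 -2 0 0 0 0.5;0 0 0 0 0 0 0.5",
)

```text
time_s: 31.25
tcp_pos: [0.4402, -0.3329, 0.1129]
orientation: [-3.139, -0.002, 1.475]
force: [0.2, -0.4, -0.3]
finger_gap: 0.748
```

```bash
python3 - <<'E'
from h import *
go(.642,.1125,0.12,97.4); print(r.get_obs()["orientation"])
im,d=optics.capture("side"); cv2.imwrite("pics/side16.png",im[:,:,::-1])
E
```

```text
pos [ 0.4402 -0.3329  0.1129] yaw 84.5 gap 0.748 t 31.25 q7 2.01
shift cm now-axes [46.26 15.84 -0.64] target-axes [41.57 25.75 -0.71] rotvec deg [ -0.1  -0.1 -12.9]
[-3.13939250e+00 -2.37126553e-03  1.47535628e+00]
```

View pics/side16.png

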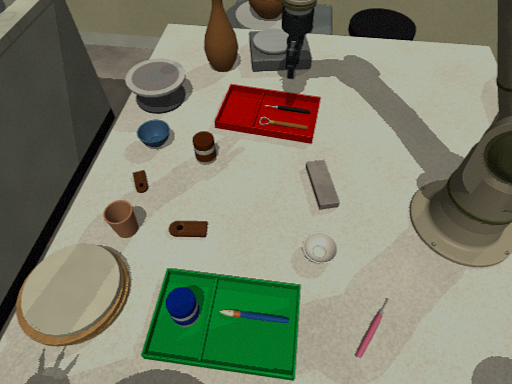

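The needle and loop tools lie side by side in the red long compartment. The large rib at (188,229) is next.

step_arm(
  plan="0 0 0 0 0 -6.5 0.5;0 0 0 0 0 -6.4 0.5;2 1.2 0 0 0 0 0.5;3.5 2.2 0 0 0 0 0.5;4.2 2.6 0 0 0 0 0.5;4.2 2.6 0 0 0 0 0.5;4.2 2.6 -0.2 0 0 0 0.5;4.2 2.6 -0.2 0 0 0 0.5;4.2 2.6 -0.2 0 0 0 0.5;4.2 2.6 0 0 0 0 0.5",
)

```text
time_s: 32.3
tcp_pos: [0.5822, -0.0016, 0.1043]
orientation: [-3.122, -0.006, 1.694]
force: [1.4, 0.5, 0.4]
finger_gap: 0.749
```

```bash
python3 - <<'E'
from h import *
go(.642,.1125,0.05,97.4)
E
```

```text
pos [ 0.5822 -0.0016  0.1043] yaw 97.1 gap 0.749 t 32.3 q7 1.58
shift cm now-axes [10.56  7.45  5.36] target-axes [10.55  7.4   5.43] rotvec deg [-1.1 -0.4 -0.3]
```

step_arm(
  plan="3.2 2 0 -1.1 -0.4 -0.3 0.5;2.5 1.8 0 0 0 0 0.5;1.5 1 0.5 0 0 0 0.5;0.6 0.5 1 0 0 0 0.5;0 0 1.5 0 0 0 0.5;0 0 0.8 0 0 0 0.5;0 0 0.2 0 0 0 0.5;0 0 0 0 0 0 0.5",
)

```text
time_s: 33.1
tcp_pos: [0.6223, 0.0903, 0.0514]
orientation: [-3.13, 0.0, 1.706]
force: [-0.6, 0.6, -1.0]
finger_gap: 0.753
```

```bash
python3 - <<'E'
from h import *
go(.642,.1125,0.0,97.4)
im,d=optics.capture("side"); cv2.imwrite("pics/side17.png",cv2.resize(im[150:270,120:260,::-1],None,fx=5,fy=5,interpolation=2))
E
```

```text
pos [0.6223 0.0903 0.0514] yaw 97.8 gap 0.753 t 33.1 q7 1.46
shift cm now-axes [1.94 2.31 5.11] target-axes [1.95 2.24 5.14] rotvec deg [-0.7  0.   0.4]
```

View pics/side17.png

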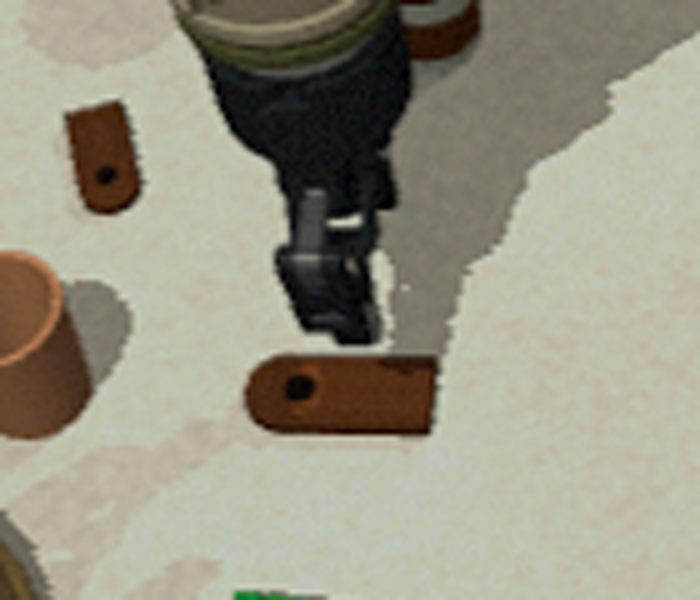

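The gripper is about 3 cm short of the rib, whose middle is at crop (342,395). Correcting.

step_arm(
  plan="0.7 0.8 0 -0.7 0 0.4 0.5;0.7 0.8 0 0 0 0 0.5;0.4 0.4 0.3 0 0 0 0.5;0.1 0.1 0.5 0 0 0 0.5;0 0 0.5 0 0 0 0.5;0 0 0 0 0 0 0.5;0 0 0 0 0 0 0.5",
)

```text
time_s: 33.85
tcp_pos: [0.6438, 0.1133, 0.0393]
orientation: [3.136, 0.0, 1.698]
force: [-0.7, -0.8, 0.8]
finger_gap: 0.753
```

```bash
python3 - <<'E'
from h import *
print(ray("side",[(188.4,228.6)],.01))
go(.642,.1125,-0.015,97.4)
im,d=optics.capture("side"); cv2.imwrite("pics/side18.png",cv2.resize(im[150:270,120:260,::-1],None,fx=5,fy=5,interpolation=2))
E
```

```text
[[0.63744861 0.11477617 0.01      ]]
pos [0.6438 0.1133 0.0393] yaw 97.3 gap 0.753 t 33.85 q7 1.43
shift cm now-axes [-0.06 -0.22  5.43] target-axes [-0.06 -0.19  5.43] rotvec deg [ 0.3  0.  -0.1]
```

View pics/side18.png

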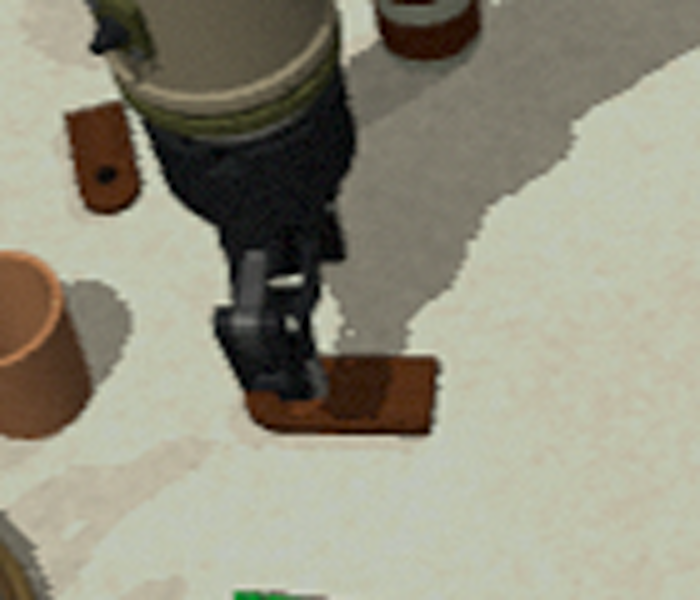

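step_arm(
  plan="0 -0.3 1 0 0 0 0.5;0 0 1.3 0 0 0 0.5;0 0 1.3 0 0 0 0.5;0 0 0.8 0 0 0 0.5;0 0 0.3 0 0 0 0.5;0 0 0.1 0 0 0 0.4;0 0 0 0 0 0 0.4",
)

```text
time_s: 34.6
tcp_pos: [0.6397, 0.1119, -0.0142]
orientation: [3.139, 0.001, 1.697]
force: [-0.1, 0.3, 0.1]
finger_gap: 0.697
```

```bash
python3 - <<'E'
from h import *
go(.640,.1125,-0.022,97.4)
im,d=optics.capture("side"); cv2.imwrite("pics/side19.png",cv2.resize(im[180:260,140:240,::-1],None,fx=7,fy=7,interpolation=2))
E
```

```text
pos [ 0.6397  0.1119 -0.0142] yaw 97.2 gap 0.697 t 34.6 q7 1.42
shift cm now-axes [0.06 0.03 0.78] target-axes [0.06 0.04 0.78] rotvec deg [ 0.2  0.  -0.2]
```

View pics/side19.png

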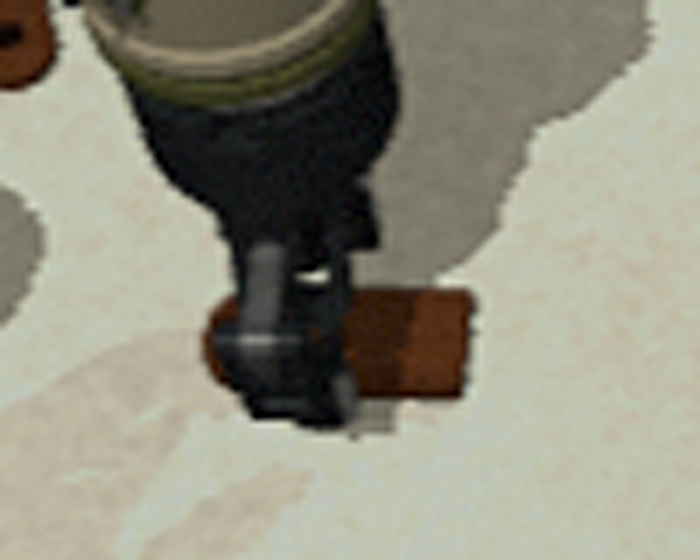

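step_arm(
  plan="0 0 0.2 0 0 0 0.35;0 0 0.2 0 0 0 0.35;0 0 0 0 0 0 0.35",
)

```text
time_s: 34.95
tcp_pos: [0.6406, 0.1121, -0.0172]
orientation: [3.137, 0.0, 1.697]
force: [0.2, -0.1, 1.1]
finger_gap: 0.673
```

step_arm(
  plan="0 0 0.2 0 0 0 0.3;0 0 0.1 0 0 0 0.3;0 0 0 0 0 0 0.3",
)

```text
time_s: 35.25
tcp_pos: [0.6408, 0.1122, -0.0201]
orientation: [3.136, 0.0, 1.697]
force: [-0.1, 0.0, 0.2]
finger_gap: 0.649
```

Still no contact. I'll close now.

step_arm(
  plan="0 0 0.1 0.2 0 0 0;0 0 0 0 0 0 -0.3;0 0 0 0 0 0 -0.3;0 0 0 0 0 0 -0.3;0 0 0 0 0 0 -0.3",
)

```text
time_s: 35.75
tcp_pos: [0.6409, 0.1122, -0.0209]
orientation: [3.14, 0.0, 1.697]
force: [-0.1, -0.3, 0.9]
finger_gap: 0.45
```

step_arm(
  plan="0 0 -1.5 0 0 0 -0.3;0 0 -3.5 0 0 0 -0.3;0 0 -4 0 0 0 -0.3;0 0 -3 0 0 7 -0.3;0 0 -1 0 0 8 -0.3;0 0 0 0 0 8 -0.3;0 0 0 0 0 8 -0.3;0 0 0 0 0 8 -0.3;0 0 0 0 0 8 -0.3;0 0 0 0 0 8 -0.3",
)

```text
time_s: 36.75
tcp_pos: [0.6412, 0.1126, 0.1252]
orientation: [3.141, -0.01, 0.701]
force: [-1.4, -0.1, -0.3]
finger_gap: 0.455
```

```bash
python3 - <<'E'
from h import *
go(.587,-.314,0.11,-5.4)
im,d=optics.capture("side"); cv2.imwrite("pics/side20.png",im[:,:,::-1])
E
```

```text
pos [0.6412 0.1126 0.1252] yaw 40.1 gap 0.455 t 36.75 q7 0.7
shift cm now-axes [-31.66  29.11   1.22] target-axes [-1.38 42.98  1.52] rotvec deg [-0.2 -0.5 45.5]
```

View pics/side20.png

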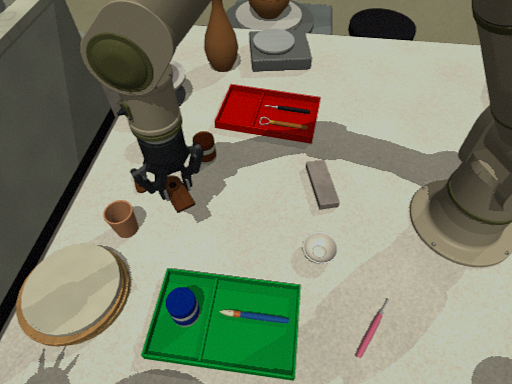

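The rib is held, about level, at (180,193). I'll finish the turn and travel.

step_arm(
  plan="0 0 0 0 0 8 -0.3;0 0 0 0 0 8 -0.3;0 0 0 0 0 8 -0.3;0 0 0 0 0 8 -0.3;0 0 0 0 0 8 -0.3;0 0 0 0 0 4 -0.3;0 2 0 0 0 0 -0.3;0 4 0 0 0 0 -0.3;0 4.5 0 0 0 0 -0.3;0 4.5 0 0 0 0 -0.3",
)

```text
time_s: 37.8
tcp_pos: [0.629, -0.0318, 0.1294]
orientation: [-3.125, -0.009, -0.056]
force: [1.2, -0.2, -0.2]
finger_gap: 0.453
```

```bash
python3 - <<'E'
from h import *
go(.587,-.314,0.11,-5.4)
E
```

```text
pos [ 0.629  -0.0318  0.1294] yaw -3.2 gap 0.453 t 37.8 q7 0.36
shift cm now-axes [-2.63 28.44  1.45] target-axes [-1.53 28.49  1.94] rotvec deg [-1.  -0.5  2.2]
```

step_arm(
  plan="-0.2 4.5 0 -1 -0.5 2 -0.3;-0.2 4.5 0 0 0 0 -0.3;-0.2 4.5 0 0 0 0 -0.3;-0.2 4.5 0 0 0 0 -0.3;-0.2 3.5 0 0 0 0 -0.3;-0.2 2 0 0 0 0 -0.3;-0.1 0.8 0 0 0 0 -0.3;0 0 0 0 0 0 -0.3",
)

```text
time_s: 38.6
tcp_pos: [0.5871, -0.2997, 0.1347]
orientation: [3.137, -0.003, -0.078]
force: [0.0, 0.2, -0.4]
finger_gap: 0.451
```

```bash
python3 - <<'E'
from h import *
go(.587,-.314,0.01,-5.4)
E
```

```text
pos [ 0.5871 -0.2997  0.1347] yaw -4.5 gap 0.451 t 38.6 q7 0.7
shift cm now-axes [ 0.07  1.37 12.47] target-axes [ 0.13  1.42 12.47] rotvec deg [ 0.2 -0.2  0.9]
```

step_arm(
  plan="0.1 0.6 0.5 0.2 -0.2 0.9 -0.3;0 0.3 2 0 0 0 -0.3;0 0.1 3 0 0 0 -0.3;0 0 3 0 0 0 -0.3;0 0 1.7 0 0 0 -0.3;0 0 0.5 0 0 0 -0.3;0 0 0 0 0 0 -0.3;0 0 0 0 0 0 -0.3",
)

```text
time_s: 39.4
tcp_pos: [0.5925, -0.2999, 0.0238]
orientation: [-3.136, -0.001, -0.079]
force: [1.0, -0.1, -0.3]
finger_gap: 0.458
```

```bash
python3 - <<'E'
from h import *
go(.587,-.314,-0.0165,-5.4)
im,d=optics.capture("side"); x0,y0=(190,50)
cv2.imwrite(f"pics/side21.png",cv2.resize(im[y0:y0+120,x0:x0+160,::-1],None,fx=5,fy=5,interpolation=2))
E
```

```text
pos [ 0.5925 -0.2999  0.0238] yaw -4.5 gap 0.458 t 39.4 q7 0.77
shift cm now-axes [-0.44  1.47  4.02] target-axes [-0.41  1.46  4.03] rotvec deg [-0.3 -0.1  0.9]
```

View pics/side21.png

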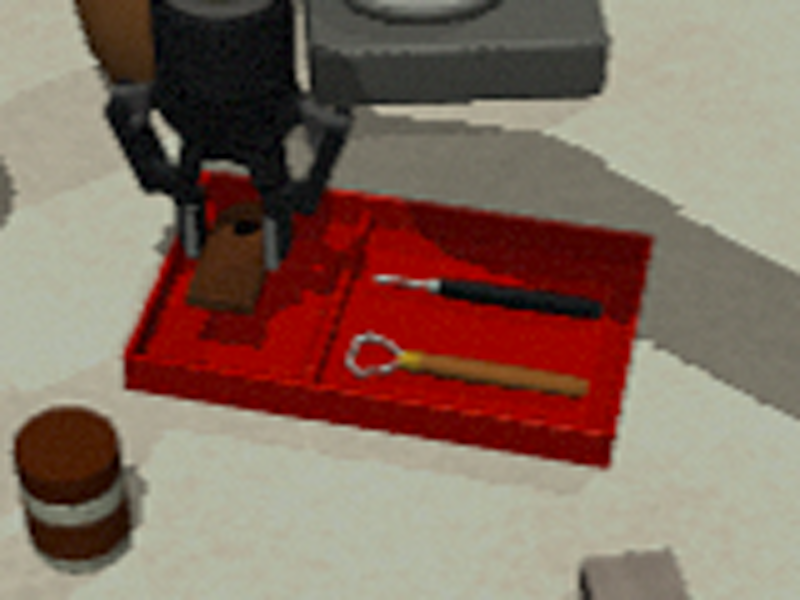

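The rib is over the red short compartment and aligned with it. I'll shift it 4 mm and lower it.

step_arm(
  plan="-0.3 0.4 0.5 -0.3 0 0.8 -0.3;-0.1 0.2 1 0 0 0 -0.3;0 0 1 0 0 0 -0.3;0 0 0.6 0 0 0 -0.3;0 0 0.2 0 0 0 -0.3;0 0 0 0 0 0 -0.3",
)

```text
time_s: 40.05
tcp_pos: [0.5889, -0.3067, -0.0096]
orientation: [3.14, -0.005, -0.094]
force: [-0.2, -0.4, -0.3]
finger_gap: 0.451
```

```bash
python3 - <<'E'
from h import *
go(.587,-.314,-0.0165,-5.4);print(r.get_obs()["orientation"])
im,d=optics.capture("side"); x0,y0=(190,50)
cv2.imwrite(f"pics/side22.png",cv2.resize(im[y0:y0+120,x0:x0+160,::-1],None,fx=5,fy=5,interpolation=2))
E
```

```text
pos [ 0.5889 -0.3067 -0.0096] yaw -5.4 gap 0.451 t 40.05 q7 0.79
shift cm now-axes [-0.13  0.75  0.69] target-axes [-0.12  0.75  0.69] rotvec deg [ 0.1 -0.3  0. ]
[ 3.14043719 -0.00477759 -0.09424085]
```

View pics/side22.png

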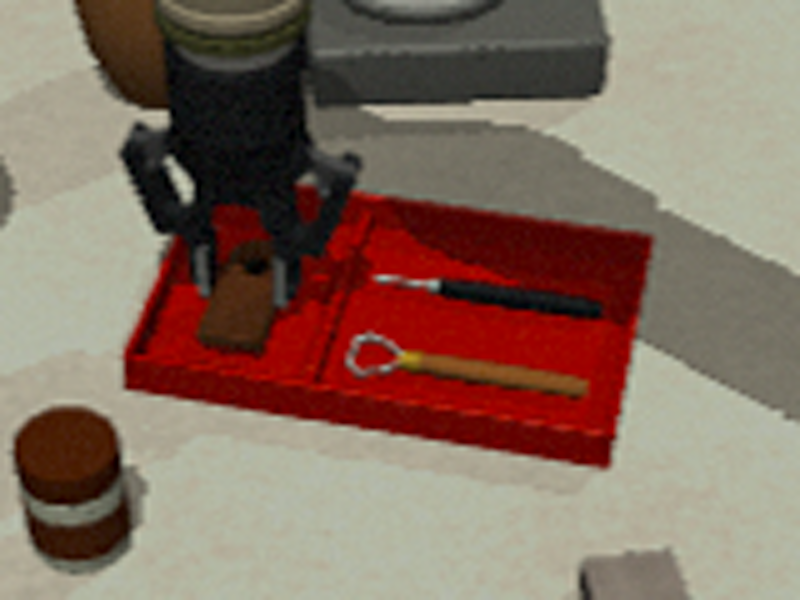

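The rib is inside and clear of the walls; 7 mm are left to go down.

step_arm(
  plan="-0.1 0 0.2 0 -0.3 0 -0.3;0 0 0.2 0 0 0 -0.3;0 0 0.15 0 0 0 -0.3;0 0 0 0 0 0 -0.3",
)

```text
time_s: 40.5
tcp_pos: [0.5884, -0.3068, -0.0148]
orientation: [3.14, -0.0, -0.094]
force: [-0.4, -0.4, -0.6]
finger_gap: 0.453
```

step_arm(
  plan="0 0 0.15 0 0 0 -0.3;0 0 0.05 0 0 0 -0.3;0 0 0 0 0 0 -0.3",
)

```text
time_s: 40.8
tcp_pos: [0.5886, -0.3067, -0.0168]
orientation: [3.14, -0.001, -0.094]
force: [0.2, 0.4, -0.6]
finger_gap: 0.454
```

step_arm(
  plan="0 0 0 0 0 0 0.05;0 0 0 0 0 0 0.2;0 0 0 0 0 0 0.2;0 0 0 0 0 0 0.2;0 0 -1 0 0 0 0.2;0 0 -3 0 0 0 0.2;0 0 -5 0 0 0 0.2;0 0 -5 0 0 0 0.2;0 0 -3 0 0 0 0.2;0 0 0 0 0 0 0.2",
)

```text
time_s: 41.8
tcp_pos: [0.5876, -0.3071, 0.1619]
orientation: [3.14, 0.001, -0.096]
force: [0.1, 0.4, -0.0]
finger_gap: 0.599
```

step_arm(
  plan="-2 0 -3 0 0 0 0.2;-2 -4 -3 0 0 0 0.2;-2 -4 -3 0 0 0 0.2;0 -4 -2 0 0 0 0.2;0 -4 0 0 0 0 0.2;0 -4 0 0 0 0 0.2;0 -2 0 0 0 0 0.2;0 0 0 0 0 0 0.2;0 0 0 0 0 0 0.2",
)

```text
time_s: 42.7
tcp_pos: [0.5466, -0.0795, 0.2726]
orientation: [-3.14, 0.001, -0.098]
force: [0.2, -0.5, -0.2]
finger_gap: 0.6
```

```bash
python3 - <<'E'
from h import *
for n in ("side","top"):
  im,d=optics.capture(n);np.save(f"pics/{n}F.npy",d); cv2.imwrite(f"pics/{n}F.png",im[:,:,::-1])
  c=optics.calibration(n);K,T=c["mtx"],c["T"];V,U=np.mgrid[0:384,0:512]
  X=np.stack([(U-K[0,2])/K[0,0]*d,-(V-K[1,2])/K[1,1]*d,-d],-1)@T[:3,:3].T+T[:3,3]
  for nm,c0 in (("blue",(.598,.303)),("brown",(.6503,-.116))):
    P=X.reshape(-1,3); m=(P[:,2]>.066)&(P[:,2]<.09)&(abs(P[:,0]-c0[0])<.05)&(abs(P[:,1]-c0[1])<.05)
    Q=P[m]
    if len(Q): print(n,nm,len(Q),((Q.min(0)+Q.max(0))/2).round(4),np.median(Q[:,2]).round(4))
E
```

```text
side blue 732 [0.5942 0.3041 0.0735] 0.0772
side brown 294 [ 0.6467 -0.1158  0.0715] 0.0734
top blue 440 [0.598  0.3034 0.0746] 0.0784
```

View pics/sideF.png

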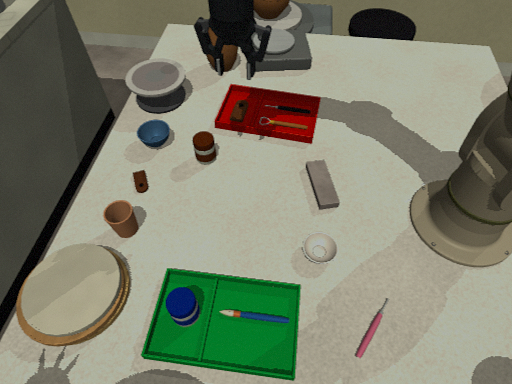

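View pics/topF.png

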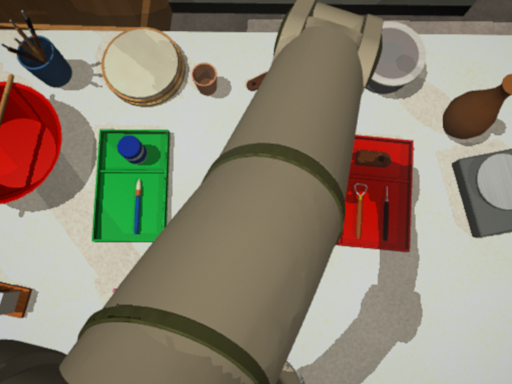

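Both views show all five things in their compartments. One depth check for level before handing in.

```bash
python3 - <<'E'
from h import *
im=cv2.imread("pics/sideF.png"); d=np.load("pics/sideF.npy"); hsv=cv2.cvtColor(im,cv2.COLOR_BGR2HSV)
c=optics.calibration("side");K,T=c["mtx"],c["T"];V,U=np.mgrid[0:384,0:512]
X=np.stack([(U-K[0,2])/K[0,0]*d,-(V-K[1,2])/K[1,1]*d,-d],-1)@T[:3,:3].T+T[:3,3]
for nm,lo,hi,b in (("rib",(0,60,20),(20,225,110),(228,94,250,128)),("needle",(0,0,0),(180,130,60),(272,100,312,118)),("loop",(8,90,60),(25,235,255),(270,118,312,134)),("brush",(100,90,40),(125,255,255),(230,305,295,330))):
    m=mask(hsv,lo,hi,b)>0; P=X[m]; P=P[(P[:,2]>0)&(P[:,2]<.06)]; A=np.c_[P[:,:2]-P[:,:2].mean(0),np.ones(len(P))]
    s=np.linalg.lstsq(A,P[:,2],rcond=None)[0]; print(nm,len(P),P.mean(0).round(4),np.ptp(P,axis=0).round(3),"slope deg",np.degrees(s[:2]).round(1))
a=cv2.resize(im[75:150,205:330],None,fx=6,fy=6,interpolation=2); cv2.imwrite("pics/cropF.png",a)
E
```

```text
rib 236 [ 0.587  -0.3     0.0128] [0.046 0.094 0.014] slope deg [-2.2 -0.8]
needle 41 [ 0.4343 -0.3288  0.0137] [0.096 0.013 0.013] slope deg [-1.7 -3.6]
loop 147 [ 0.4352 -0.2616  0.0132] [0.108 0.015 0.018] slope deg [ -1.6 -16.7]
brush 278 [0.4371 0.2944 0.0149] [0.096 0.012 0.012] slope deg [ -0.  -17.4]
```

View pics/cropF.png

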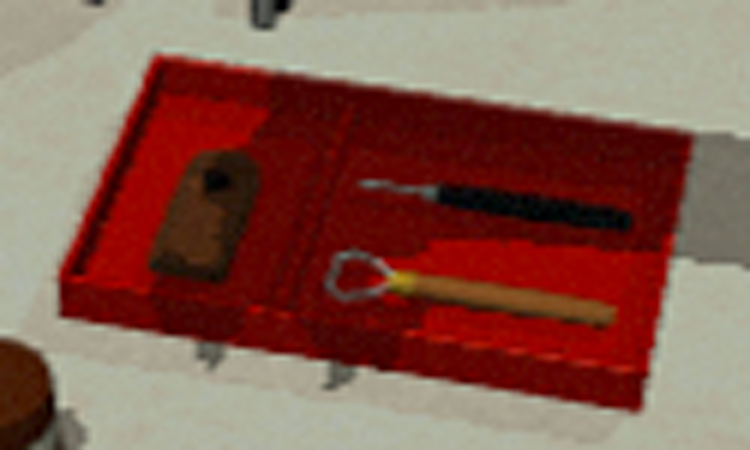

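The crop shows the rib, needle tool and loop tool flat and separate. Slopes along their lengths are 2° or less, and the large cross slopes only come from the visible side faces.

```bash
python3 -c "
from plant import r
print(r.job_done(), r.get_obs()['time_s'])"
```

```text
the job is handed in; nothing more can be done
the job is handed in; nothing more can be done
```

Both kits are made up and the job is handed in, at about 43 s on the robot's clock. In the red tray, the needle and loop tools lie side by side in the long compartment and the rib lies flat in the short one. In the green tray, the brush lies flat in the long compartment and the blue-lidded jar stands in the short one.

**Last checks that agreed:**
- **Position:** both cameras show all five things inside their own compartments.
- **Level:** slopes along the rib and tools came out at 2° or less.
- **Blue jar:** its lid measured 77–78 mm high (78 expected), and its centre was at about (0.598, 0.303).
- **Brown jar:** I never touched it. The side view put it about 4 mm from its first reading, and that view reads about 4 mm low in x on the blue jar too. The top view was blocked by the arm, so I could not cross-check it.
- **Gripper:** open and well clear of everything.

**What disagreed or failed:**
- **Fingertip height:** in the images the fingertips stood about 20 mm above the reported TCP. My first attempt on the brush closed on nothing, without moving it. After that I gripped by the camera view and force reading, at negative reported heights.
- **Cross slopes:** loop tool and brush read about 17° across their width. I put this down to their side faces being in view and did not test it further.

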